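Refit the plates in the catch-locked locker

ROBOT

A 6-joint arm with a two-finger parallel gripper is mounted at the origin on a cart in front of the work surface, level with it; the furniture and walls round the work are solid. World frame = base frame: x ahead of the robot, y to its left, z up, the work surface at z = 0. Lengths are in m, angles in rad, forces in N, time in s.
With the tool pointing down it reaches from about 0.35 to 0.775 m from the base axis. Payload 7.3 kg.
Tool frame: the origin (TCP) lies on the centre line of the jaws, within the pads' length; the fingertips stand 11 mm ahead of it and the grasp point (between the pads) lies 8 mm behind it; z points along the fingers, y is the direction in which the jaws open and shut (so a half turn about z gives the same grasp; the last joint's range is limited). The gripper opens to 92 mm and grips with 3 to 60 N. Pads are 19 mm wide; open, the fingers measure 130 mm over their backs; the gripper's body (75 mm by 190 mm) begins 47 mm behind the grasp point.
Start: joints at [-1.424, 0.342, 1.524, -0, 1.275, -0.146], TCP at [0.152, -0.503, 0.238] pointing down, gripper open.
Joint ranges: [-2.53, 2.53], [-0.77, 2.02], [0.04, 2.7], [-1, 4.14], [0.28, 2.66], [-3.11, 3.11]. Speed limits (rad/s): [2.57, 2.57, 3.14, 3.14, 3.14, 3.14].

INTERFACE

Orientations are given as [roll, pitch, yaw] about the fixed x, y, z axes, in that order (R = Rz(yaw) Ry(pitch) Rx(roll)).
In Python, from cell import robot gives the robot as it stands.
- The arm moves only by the tool jog_arm, never from a script. Its argument "deltas" is one flat list of numbers, 6 for each row, row after row: the shift along the world's x, y, z in units of 0.1 m (1.0 is 0.1 m), then the turn, a rotation vector about the world's x, y, z in units of 90 degrees (1.0 is 90 degrees). A call has 1 to 5 rows; each row is the pose to reach, as a shift and turn from the pose commanded when the call began; what a row does not reach only later rows make up. A row lasts 1/12 s, in which the tool goes at most 41.7 mm and 7.16 degrees, less where a joint would pass 70% of its speed; a pose out of reach is approached as far as the arm can. A call with a number of a shift or a turn outside -1 to 1 is refused whole. A call with a gripper value outside its range is refused whole. "claw" is the opening, from 0 (shut) to 1 (fully open), set as the call begins (left out, the last holds). The fingers move at their own pace and stop on an object; "newtons" is the grip in N (left out, the last holds). Time passes only in rows, so rows that repeat a pose let the fingers close. It gives the time, the measured TCP pose, the force and the opening at its end, in the units of the state.
- robot.observe(): the state, without advancing time (a new reading comes with each control period).
- robot.read_camera(name): name is "side" or "top"; returns the picture (384x512x3 uint8, red, green, blue); there is no depth.
- robot.camera_params(name): a dict with "fx", "fy", "cx", "cy" (pixels), "R" (3x3) and "t" (3): a world point X has camera coordinates R X + t. Camera axes: x right, y down, z forward; pixel columns grow to the right and rows downward; lengths in m; the calibration is good to about 2 mm. A picture is of the moment at which its call begins. camera_params takes no time and is no camera call.
- robot.hand_in(): hands the job in, once; it reports no verdict.
The state is a dict: "time": time; "qpos": joint angles; "qvel": joint speeds; "joint_efforts": joint torques, N m; "tool_pos": TCP position; "tool_rot": TCP orientation; "contact_force": force on the tool from outside, world axes, zero at the start; "torque": the same for the moment, N m; "opening": finger opening in m.
Only numpy, scipy, OpenCV 4.12 (cv2) and the standard library are available. Lean on these libraries where they do the work, as an engineer would, in place of code of your own. Each camera call takes 0.05 s, during which the arm holds its last target. There are 200 camera calls.

TASK

Open the small grey locker: its door is held by a hidden sprung catch, so reach down through the gap behind the door's top edge, hold the catch down while you pull the door, and swing the door wide open. Then slide every shelf plate lying on the worktop, the end without the tab first and tab side up, fully home onto the pair of rails that fits its width (narrow lowest, medium in the middle, wide on top), and finally shut the door again so that the catch locks. Leave the pad, stapler, tape roll and marker where they are.

Things in the scene. Friction and masses are not known exactly. Their poses are not given: they have to be found in the camera images.
- locker: Grey steel locker, 227 deep x 256 wide x 220 mm high, fixed; origin under it, x from front to back, y to its left seen from the front, z up. Inside, side walls are 240 mm apart. The roof (top at 220 mm, level with the door's top edge) begins 85 mm behind the door's inner face, leaving an open gap above. Three rail pairs inside, one above another, 62 mm apart.
- locker_door (a joint): Door hinge, upright, at the door's left edge seen from the front. 0 = shut; grows to 2.05 rad as the free right edge swings out towards the robot and round to the left. Stays where it is left (friction 0.06 N m). Open it to some 1.9 to leave the gripper room beside it. No knob: pulled by its top edge.
- catch (a joint): Travel of the sprung catch behind the door: 0 = up (returns by itself, with the door open too), 0.013 m = fully down. Its tooth, hooked behind a strike pin on the right side wall, clears from about 0.009 m. 2 N starts it, 5 N at full travel. Pushing the door shut cams the tooth down; it snaps up again in the last few mm.
- door_hinge (a point): On the door's hinge axis, at the height of the door's top edge. Axes as the locker. The shut door runs from here 252 mm towards -y; it is 14 mm thick, the axis lying in its middle plane. Lower edge 13 mm above the worktop. A rubber strip 9 mm thick, upright down the middle of its inner face, stops 4 mm short of plates that are home, and pushes in one that sticks out a little as the door shuts.
- door_top_edge (a point): Middle of the door's thickness on its top edge, right above the catch, 212 mm from the hinge axis; moves with the door. x points from the door's outer to its inner face, y along the door to the hinge, z up.
- catch_pad (a point): Centre of the top of the catch's press pad, 18 mm below the door's top edge when up, hidden right behind the door's inner face; 34 mm deep (away from the door) by 36 mm along the door. Rides on the door. One finger can go down through the gap onto it while the other stays in front of the door.
- grip_narrow (a point): Centre of the upright pull tab on the narrow plate, which is aluminium, 190 long (x), 90 wide (y), 4 mm thick, 0.07 to 0.12 kg, rear edge thick (12 mm high) and heavy: centre of mass 20 mm behind the middle. Tab 12 thick (y), 38 long (x), top 42 mm above the underside. Point: 26 mm above the underside, 74 mm in front (-x) of the plate's middle. x points from the tab to the rear, first in; z up. May be absent.
- seat_low (a point): The lowest rail pair, for the narrow plate: 97 mm between fences 9 mm high, ledges under the outer 13 mm of each side. The point is where the middle of the underside of a plate that is home lies, 2 mm short of the back; z = top of the ledges (differs by up to 5 mm between starts). Axes as the locker; slide in along +x. Rails and roof begin 23 mm, side walls 108 mm in front (-x) of it.
- grip_medium (a point): Centre of the upright pull tab on the medium plate, which is aluminium, 190 long (x), 115 wide (y), 4 mm thick, 0.07 to 0.12 kg, rear edge thick (12 mm high) and heavy: centre of mass 20 mm behind the middle. Tab 12 thick (y), 38 long (x), top 42 mm above the underside. Point: 26 mm above the underside, 74 mm in front (-x) of the plate's middle. x points from the tab to the rear, first in; z up. May be absent.
- seat_mid (a point): The middle rail pair, for the medium plate: 122 mm between fences 9 mm high, ledges under the outer 13 mm of each side. The point is where the middle of the underside of a plate that is home lies, 2 mm short of the back; z = top of the ledges (differs by up to 5 mm between starts). Axes as the locker; slide in along +x. Rails and roof begin 23 mm, side walls 108 mm in front (-x) of it.
- grip_wide (a point): Centre of the upright pull tab on the wide plate, which is aluminium, 190 long (x), 140 wide (y), 4 mm thick, 0.07 to 0.12 kg, rear edge thick (12 mm high) and heavy: centre of mass 20 mm behind the middle. Tab 12 thick (y), 38 long (x), top 42 mm above the underside. Point: 26 mm above the underside, 74 mm in front (-x) of the plate's middle. x points from the tab to the rear, first in; z up. May be absent.
- seat_top (a point): The top rail pair, for the wide plate: 147 mm between fences 9 mm high, ledges under the outer 13 mm of each side. The point is where the middle of the underside of a plate that is home lies, 2 mm short of the back; z = top of the ledges (differs by up to 5 mm between starts). Axes as the locker; slide in along +x. Rails and roof begin 23 mm, side walls 108 mm in front (-x) of it.
- ticket_pad: White pad, 60x85x19 mm, lying on the worktop; origin under its centre. Bystander.
- stapler: Stapler with red top, 120x32x44 mm; origin under its centre. Bystander.
- tape_roll_a: Brown roll of packing tape, 79 mm across, 37 mm high; origin under its centre. Bystander.
- marker_1: Red and white marker pen, 126x18x20 mm; origin under its centre. Bystander.

How it is judged:
By the outcome, as a careful person would: the job done as asked, in the order asked, and still so for the second after the job is handed in, with the robot touching nothing.
Of plate_narrow, plate_medium, plate_wide only 2 to 3 are there at a start; the rules pass over those that are not, and their reading is None.
At some moment in a run one of plate_narrow, plate_medium, plate_wide may be knocked a few centimetres aside while the robot is not near it.
It also fails if it takes over 210 s, if anything falls off the work surface, if the arm or the gripper's body presses on something with over 40 N, if the wrist force passes 120 N, or if a joint passes its speed limit or range.

## Working session

There is one attempt and no reset: what is moved stays moved. The work goes in short steps, Python scripts to look and compute and a tool call to move; the robot and the scene stay as the last step left them, time stands still between calls to the robot, and variables do not carry over. Pictures are saved under pics/ and viewed, about 12 in all and at most 16, crops included, and the job is handed in when it is done.

Besides the shell and the picture viewer there is one more tool, called as name(argument=value, ...) on one line, values as JSON. jog_arm: Moves the arm, as the interface text tells. Its arguments: {"type":"object","properties":{"deltas":{"type":"array","items":{"type":"number"}},"claw":{"type":"number"},"newtons":{"type":"number"}},"required":["deltas"]}

```bash
ls; mkdir -p pics
cat > h.py <<'E'
import numpy as np, cv2
from cell import robot
def snap(c,n,crop=None,s=1):
    im=robot.read_camera(c)
    if crop: a,b,u,v=crop; im=im[b:v,a:u]
    im=cv2.resize(im,None,fx=s,fy=s,interpolation=cv2.INTER_CUBIC)
    cv2.imwrite('pics/'+n,im[:,:,::-1])
def proj(c,X):
    p=robot.camera_params(c);q=np.atleast_2d(X)@np.array(p['R']).T+np.array(p['t'])
    return np.c_[p['fx']*q[:,0]/q[:,2]+p['cx'],p['fy']*q[:,1]/q[:,2]+p['cy']]
def atz(c,uv,z):
    p=robot.camera_params(c);R=np.array(p['R']);o=-R.T@np.array(p['t'])
    uv=np.atleast_2d(uv);d=np.c_[(uv[:,0]-p['cx'])/p['fx'],(uv[:,1]-p['cy'])/p['fy'],np.ones(len(uv))]@R
    return o+d*((z-o[2])/d[:,2])[:,None]
E
python3 - <<'E'
from h import *
np.set_printoptions(precision=4,suppress=True)
for c in('top','side'):
    p=robot.camera_params(c);R=np.array(p['R']);print(c,p['fx'],p['cx'],p['cy'],R,'pos',-R.T@np.array(p['t']))
snap('top','t0.png',None,1.5);snap('side','s0.png',None,1.5)
print(robot.observe())
E
```

```text
pics
top 376.90737592898734 262.9176906636538 191.3047836242733 [[ 0.0263 -0.9996  0.0119]
 [-0.9822 -0.0281 -0.1859]
 [ 0.1862 -0.0068 -0.9825]] pos [ 0.2356 -0.1837  1.4663]
side 457.7057778220221 252.01482667085423 191.20122319031597 [[ 0.7316 -0.6816  0.0077]
 [-0.591  -0.6399 -0.4912]
 [ 0.3398  0.3549 -0.871 ]] pos [-0.0233 -0.6998  1.4331]
{'time': 0.1, 'qpos': array([-1.424 ,  0.3426,  1.5249, -0.    ,  1.2754, -0.146 ]), 'qvel': array([ 0.0002, -0.0021, -0.0033, -0.001 , -0.0008, -0.0005]), 'joint_efforts': array([  0.0031, -43.2004, -24.4695,   0.0721,   0.0526,  -0.    ]), 'tool_pos': array([ 0.1515, -0.5023,  0.2371]), 'tool_rot': array([-3.1403, -0.0002,  0.2928]), 'contact_force': array([0.2926, 0.3128, 0.4698]), 'torque': array([-0.0478, -0.027 ,  0.0468]), 'opening': 0.09160455840048828}
```

View pics/t0.png

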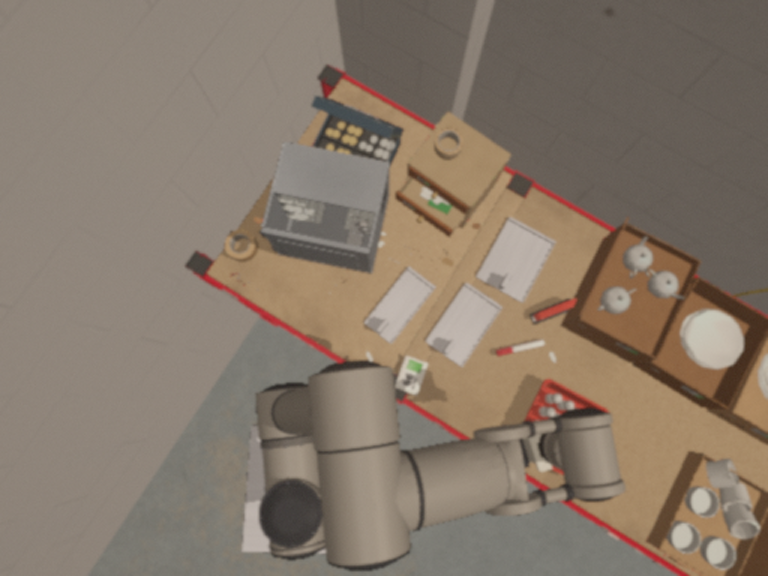

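View pics/s0.png

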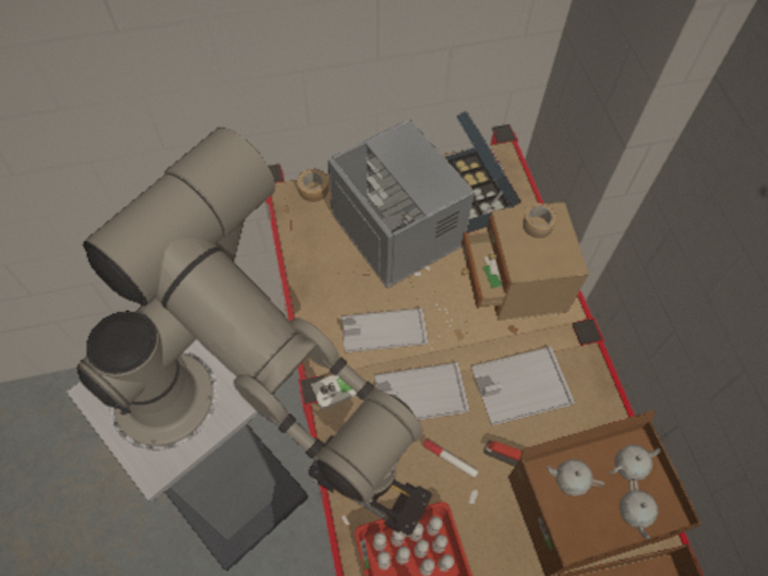

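Run:
```python
from h import *
snap('top','t1.png',(160,85,380,250),3.6);snap('side','s1.png',(210,75,410,290),2.7)
```

```text
(no output)
```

View pics/t1.png

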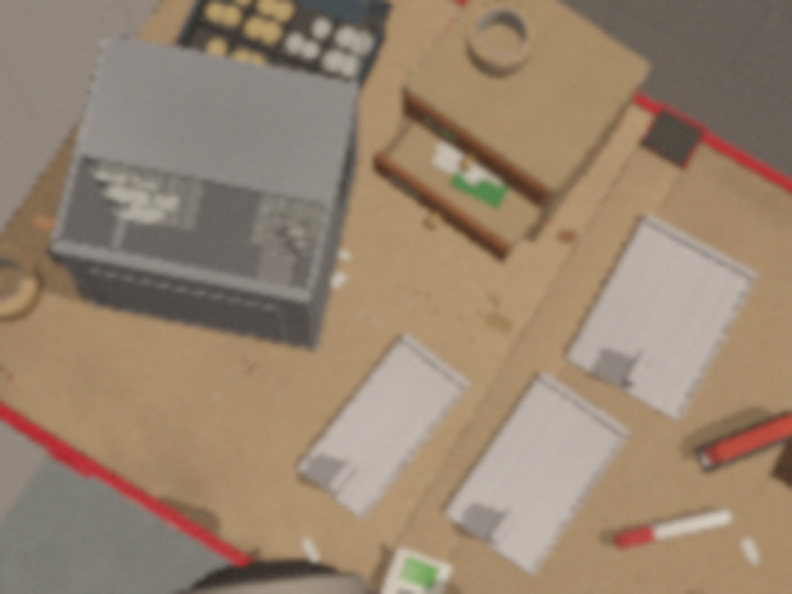

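View pics/s1.png

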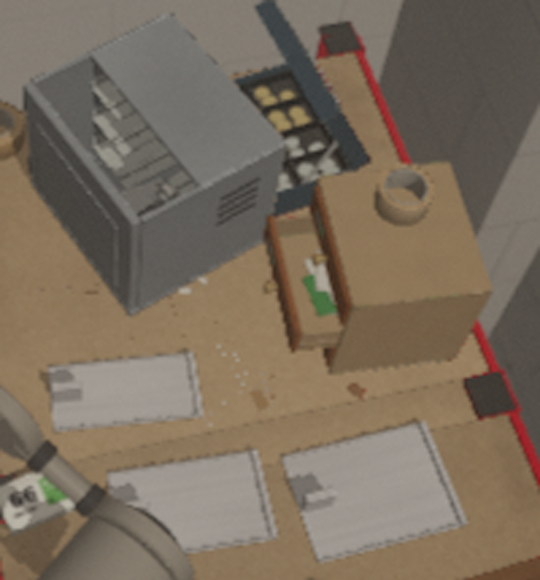

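```bash
cat > fit.py <<'E'
from h import *
from scipy.optimize import least_squares
np.set_printoptions(precision=4,suppress=True)
def fit(P,top,side,g,crops=((160,85,3.6),(210,75,2.7))):
    """P model pts, top/side dict idx->crop pixel; returns x,y,yaw"""
    def r(q):
        c,s=np.cos(q[2]),np.sin(q[2]);W=P@np.array([[c,s,0],[-s,c,0],[0,0,1]])+[q[0],q[1],0];o=[]
        for cam,D,k in(('top',top,crops[0]),('side',side,crops[1])):
            if D:
                uv=np.array(list(D.values()))/k[2]+k[:2];o.append((proj(cam,W[list(D)])-uv).ravel())
        return np.concatenate(o)
    f=least_squares(r,g,loss='soft_l1');return f.x,r(f.x)
def plate(w): return np.array([[-.095,w/2,.004],[.095,w/2,.012],[.095,-w/2,.012],[-.095,-w/2,.004]])
E
python3 - <<'E'
from fit import *
L=np.array([[-.1135,.128,.22],[-.1135,-.126,.22],[.1135,-.128,.22],[.1135,.128,.22],[-.1135,-.126,.013]])
x,r=fit(L,{0:(52,250),1:(310,300),2:(357,84),3:(104,38)},{0:(25,88),1:(135,218),2:(283,148),3:(172,14),4:(133,310)},[.6,.0,-.1]);print('locker',x,r.round(1))
c,s=np.cos(x[2]),np.sin(x[2])
def w(p): return [x[0]+c*p[0]-s*p[1],x[1]+s*p[0]+c*p[1]]
print('hinge',w((-.1065,.126)),'edge',w((-.1065,-.086)),'seat',w((.0085,0)))
for n,wd,t,sd in(('narrow',.09,{0:(298,468),1:(404,335),2:(468,384),3:(362,517)},{0:(47,372),1:(192,352),2:(200,415),3:(56,430)}),
 ('medium',.115,{0:(444,512),1:(543,374),2:(628,433),3:(532,575)},{0:(110,470),1:(262,450),2:(275,538)}),
 ('wide',.14,{0:(566,357),1:(648,214),2:(756,274),3:(680,418)},{0:(285,455),1:(426,422),2:(466,523),3:(320,559)})):
    q,r=fit(plate(wd),t,sd,[.45,-.2,-.6]);print(n,q,'grip',q[:2]-.074*np.array([np.cos(q[2]),np.sin(q[2])]),np.abs(r).max().round(1))
E
```

```text
locker [ 0.681  -0.0303 -0.1681] [-0.4  0.2  0.7  0.5  1.2 -1.   0.4 -1.7 -1.3 -1.2 -0.4  3.   2.2 -1.9
 -0.7 -1.1 -0.9  1.1]
hinge [np.float64(0.597092811140696), np.float64(0.11175265187142708)] edge [np.float64(0.5616130092612273), np.float64(-0.09725735664154736)] seat [np.float64(0.68938382973588), np.float64(-0.03171639666052426)]
narrow [ 0.4647 -0.2102 -0.6417] grip [ 0.4054 -0.1659] 1.6
medium [ 0.4195 -0.3774 -0.6128] grip [ 0.359  -0.3349] 1.6
wide [ 0.5988 -0.516  -0.505 ] grip [ 0.534  -0.4802] 1.3
```

jog_arm(deltas=[0.25, 0.5, 0.4, 0, 0, 0.14, 0.5, 1, 0.6, 0, 0, 0.35, 0.5, 1, 0.6, 0, 0, 0.35, 0.5, 1, 0.6, 0, 0, 0.35, 0.5, 1, 0.6, 0, 0, 0.35], claw=0.5)

```text
time: 0.62
tool_pos: [0.2026, -0.4013, 0.2993]
tool_rot: [3.139, 0.001, 0.852]
contact_force: [-0.9, -1.0, -0.2]
opening: 0.063
```

jog_arm(deltas=[0.25, 0.25, 0, 0, 0, 0.07, 0.5, 0.5, 0, 0, 0, 0.14, 0.75, 0.75, 0, 0, 0, 0.21, 1, 1, 0, 0, 0, 0.28, 1, 1, 0, 0, 0, 0.357])

```text
time: 1.03
tool_pos: [0.3046, -0.2986, 0.2978]
tool_rot: [3.14, -0.002, 1.414]
contact_force: [-1.0, 0.2, -0.1]
opening: 0.0458
```

jog_arm(deltas=[0.25, 0.25, 0, 0, 0, 0, 0.5, 0.5, 0, 0, 0, 0, 0.75, 0.75, 0, 0, 0, 0, 1, 1, 0, 0, 0, 0])

```text
time: 1.37
tool_pos: [0.4023, -0.2013, 0.2977]
tool_rot: [3.141, 0.0, 1.403]
contact_force: [0.7, -1.0, -0.1]
opening: 0.0456
```

jog_arm(deltas=[0.25, 0.25, 0, 0, 0, 0, 0.5, 0.5, 0, 0, 0, 0, 0.75, 0.75, 0, 0, 0, 0, 1, 1, 0, 0, 0, 0])

```text
time: 1.7
tool_pos: [0.5025, -0.1011, 0.2977]
tool_rot: [3.142, 0.0, 1.404]
contact_force: [-0.1, -1.7, 0.4]
opening: 0.0458
```

jog_arm(deltas=[0.3, 0.06, 0, 0, 0, 0, 0.6, 0.06, 0, 0, 0, 0, 0.6, 0.06, 0, 0, 0, 0, 0.6, 0.06, 0, 0, 0, 0])

```text
time: 2.03
tool_pos: [0.562, -0.0963, 0.2964]
tool_rot: [-3.139, -0.0, 1.405]
contact_force: [-0.4, -0.5, -0.1]
opening: 0.0459
```

Run:
```python
from h import *
snap('side','s2.png',(210,60,350,200),4)
o=robot.observe();print(o['time'],o['tool_pos'],o['tool_rot'],o['qpos'],o['contact_force'],o['opening'])
```

```text
2.0833 [ 0.56109786 -0.09656704  0.29689293] [-3.13959508e+00 -6.78337073e-05  1.40376504e+00] [-3.04916062e-01  3.89965250e-01  1.28876693e+00 -2.08542809e-04
  1.46484842e+00 -1.37862582e-01] [-0.06789474  0.3606761  -0.03612968] 0.04600788014218699
```

View pics/s2.png

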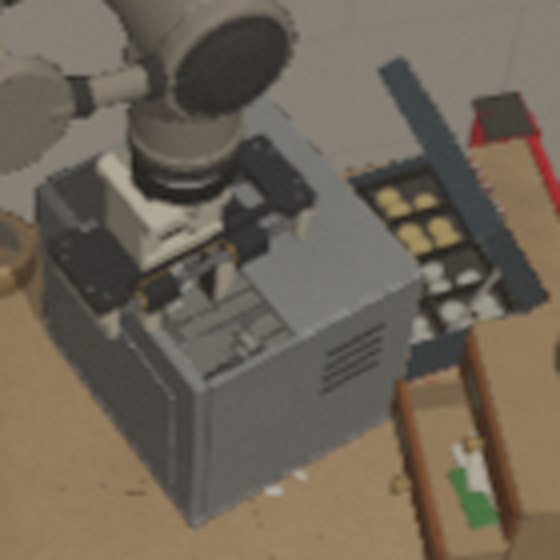

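jog_arm(deltas=[0, 0, -0.25, 0, 0, 0, 0, 0, -0.5, 0, 0, 0, 0, 0, -0.65, 0, 0, 0, 0, 0, -0.75, 0, 0, 0, 0, 0, -0.75, 0, 0, 0])

```text
time: 2.5
tool_pos: [0.5597, -0.0968, 0.2212]
tool_rot: [-3.138, -0.0, 1.402]
contact_force: [0.6, 0.3, 0.9]
opening: 0.0457
```

jog_arm(deltas=[0, 0, -0.05, 0, 0, 0, 0, 0, -0.1, 0, 0, 0, 0, 0, -0.1, 0, 0, 0, 0, 0, -0.1, 0, 0, 0])

```text
time: 2.83
tool_pos: [0.5618, -0.0969, 0.2134]
tool_rot: [3.14, 0.0, 1.403]
contact_force: [0.0, -0.3, 0.3]
opening: 0.0457
```

jog_arm(deltas=[0, 0, -0.05, 0, 0, 0, 0, 0, -0.1, 0, 0, 0, 0, 0, -0.12, 0, 0, 0, 0, 0, -0.12, 0, 0, 0])

```text
time: 3.17
tool_pos: [0.5617, -0.0968, 0.2006]
tool_rot: [3.141, 0.0, 1.403]
contact_force: [-0.5, -0.8, 4.0]
opening: 0.0455
```

jog_arm(deltas=[0, 0, -0.015, 0, 0, 0, 0, 0, -0.015, 0, 0, 0, 0, 0, -0.015, 0, 0, 0, 0, 0, -0.015, 0, 0, 0, 0, 0, -0.015, 0, 0, 0], claw=0.1, newtons=12)

```text
time: 3.58
tool_pos: [0.5619, -0.0975, 0.2001]
tool_rot: [3.14, 0.001, 1.403]
contact_force: [-6.9, -3.4, 6.7]
opening: 0.0169
```

jog_arm(deltas=[0, 0, 0, 0, 0, 0, 0, 0, 0, 0, 0, 0, 0, 0, 0, 0, 0, 0])

```text
time: 3.83
tool_pos: [0.5603, -0.0972, 0.2001]
tool_rot: [-3.14, 0.001, 1.403]
contact_force: [-8.7, -2.8, 9.2]
opening: 0.0143
```

```bash
cat > arc.py <<'E'
from h import *
def arc(p0,h,segs):
    p0=np.array(p0)-h
    rot=lambda a:np.array([[np.cos(a),-np.sin(a)],[np.sin(a),np.cos(a)]])@p0
    for s in segs:
        b=rot(-np.radians(s[0]))
        print(s[0],'->',s[-1],[tuple((10*(rot(-np.radians(a))-b)).round(3))+(round(-(a-s[0])/90,3),) for a in s[1:]])
E
python3 - <<'E'
from arc import *
arc((.561,-.0972),np.array((.5971,.1118)),[[0,2,4,6],[6,12,18,24,30,36],[36,42,48,54,60,66],[66,72,78,84,90,96],[96,101,106,109]])
E
```

```text
0 -> 6 [(np.float64(-0.073), np.float64(0.014), -0.022), (np.float64(-0.145), np.float64(0.03), -0.044), (np.float64(-0.216), np.float64(0.049), -0.067)]
6 -> 36 [(np.float64(-0.21), np.float64(0.072), -0.067), (np.float64(-0.412), np.float64(0.165), -0.133), (np.float64(-0.602), np.float64(0.278), -0.2), (np.float64(-0.78), np.float64(0.411), -0.267), (np.float64(-0.943), np.float64(0.562), -0.333)]
36 -> 66 [(np.float64(-0.146), np.float64(0.167), -0.067), (np.float64(-0.274), np.float64(0.348), -0.133), (np.float64(-0.383), np.float64(0.542), -0.2), (np.float64(-0.47), np.float64(0.746), -0.267), (np.float64(-0.536), np.float64(0.958), -0.333)]
66 -> 96 [(np.float64(-0.043), np.float64(0.218), -0.067), (np.float64(-0.063), np.float64(0.439), -0.133), (np.float64(-0.06), np.float64(0.661), -0.2), (np.float64(-0.034), np.float64(0.881), -0.267), (np.float64(0.015), np.float64(1.098), -0.333)]
96 -> 109 [(np.float64(0.058), np.float64(0.176), -0.056), (np.float64(0.131), np.float64(0.346), -0.111), (np.float64(0.182), np.float64(0.444), -0.144)]
```

jog_arm(deltas=[-0.073, 0.014, 0, 0, 0, -0.022, -0.145, 0.03, 0, 0, 0, -0.044, -0.216, 0.049, 0, 0, 0, -0.067, -0.216, 0.049, 0, 0, 0, -0.067])

```text
time: 4.17
tool_pos: [0.5391, -0.0923, 0.2001]
tool_rot: [3.141, 0.002, 1.296]
contact_force: [-0.9, -4.8, 4.5]
opening: 0.0137
```

jog_arm(deltas=[-0.21, 0.072, 0, 0, 0, -0.067, -0.412, 0.165, 0, 0, 0, -0.133, -0.602, 0.278, 0, 0, 0, -0.2, -0.78, 0.411, 0, 0, 0, -0.267, -0.943, 0.562, 0, 0, 0, -0.333])

```text
time: 4.58
tool_pos: [0.4442, -0.0363, 0.2001]
tool_rot: [3.14, 0.002, 0.77]
contact_force: [-2.9, -2.2, 10.6]
opening: 0.0139
```

Run:
```python
from h import *
snap('side','s3.png',(190,60,370,220),3.5)
```

```text
(no output)
```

View pics/s3.png

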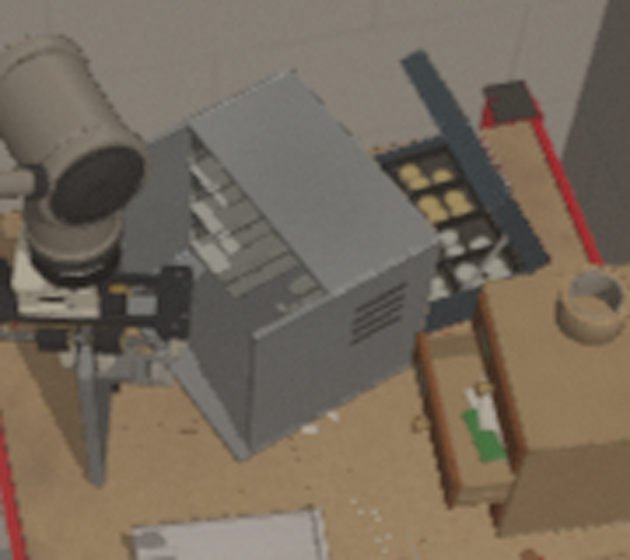

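jog_arm(deltas=[-0.146, 0.167, 0, 0, 0, -0.067, -0.274, 0.348, 0, 0, 0, -0.133, -0.383, 0.542, 0, 0, 0, -0.2, -0.47, 0.746, 0, 0, 0, -0.267, -0.536, 0.958, 0, 0, 0, -0.333])

```text
time: 5.05
tool_pos: [0.3894, 0.0604, 0.2]
tool_rot: [3.141, 0.004, 0.247]
contact_force: [-6.8, -1.5, 12.9]
opening: 0.0144
```

jog_arm(deltas=[-0.043, 0.218, 0, 0, 0, -0.067, -0.063, 0.439, 0, 0, 0, -0.133, -0.06, 0.661, 0, 0, 0, -0.2, -0.034, 0.881, 0, 0, 0, -0.267, -0.034, 0.881, 0, 0, 0, -0.267])

```text
time: 5.47
tool_pos: [0.3855, 0.1518, 0.1999]
tool_rot: [-3.14, 0.006, -0.172]
contact_force: [-14.6, 2.8, 22.3]
opening: 0.014
```

Run:
```python
from arc import *
o=robot.observe();print(o['tool_pos'],o['tool_rot'],o['qpos'],o['contact_force'])
arc((.561,-.0972),np.array((.5971,.1118)),[[90,96,102,106,109]])
```

```text
[0.38553756 0.15175232 0.19990927] [-3.14031465  0.00626977 -0.17154475] [0.18696953 0.18190708 1.86011984 0.00380173 1.10499134 1.92759787] [-14.62424663   2.78066724  22.28205094]
90 -> 109 [(np.float64(0.049), np.float64(0.216), -0.067), (np.float64(0.121), np.float64(0.427), -0.133), (np.float64(0.18), np.float64(0.562), -0.178), (np.float64(0.231), np.float64(0.661), -0.211)]
```

jog_arm(deltas=[0, 0, 0.05, 0, 0, 0, 0, 0, 0.1, 0, 0, 0, 0, 0, 0.1, 0, 0, 0], claw=0.3)

```text
time: 5.72
tool_pos: [0.3886, 0.1487, 0.2099]
tool_rot: [-3.141, -0.0, -0.167]
contact_force: [-2.3, 0.6, 2.1]
opening: 0.0262
```

jog_arm(deltas=[0.049, 0.216, 0, 0, 0, -0.067, 0.121, 0.427, 0, 0, 0, -0.133, 0.18, 0.562, 0, 0, 0, -0.178, 0.23, 0.66, 0, 0, 0, -0.211, 0.23, 0.69, 0, 0, 0, -0.211])

```text
time: 6.13
tool_pos: [0.4129, 0.2182, 0.2091]
tool_rot: [-3.141, -0.001, -0.5]
contact_force: [2.0, -1.2, 2.7]
opening: 0.0277
```

jog_arm(deltas=[0, 0, 0.4, 0, 0, 0, 0, 0, 0.8, 0, 0, 0, 0, 0, 1, 0, 0, 0, 0, -0.2, 1, 0, 0, 0, 0, -0.4, 1, 0, 0, 0], claw=0.5)

```text
time: 6.55
tool_pos: [0.412, 0.1769, 0.3102]
tool_rot: [-3.14, -0.002, -0.496]
contact_force: [-0.3, -0.2, -1.5]
opening: 0.046
```

jog_arm(deltas=[0, -0.3, 0, 0, 0, -0.03, 0, -0.6, 0, 0, 0, -0.06, 0, -0.9, 0, 0, 0, -0.09, 0, -1, 0, 0, 0, -0.09])

```text
time: 6.88
tool_pos: [0.4111, 0.074, 0.3088]
tool_rot: [3.14, -0.0, -0.644]
contact_force: [0.4, 0.5, -0.3]
opening: 0.0459
```

jog_arm(deltas=[0, -0.3, 0, 0, 0, 0, 0, -0.6, 0, 0, 0, 0, 0, -0.9, 0, 0, 0, 0, 0, -1, 0, 0, 0, 0])

```text
time: 7.22
tool_pos: [0.4113, -0.0256, 0.3088]
tool_rot: [3.14, -0.0, -0.641]
contact_force: [-0.0, -0.1, -0.7]
opening: 0.0455
```

Run:
```python
from h import *
snap('side','s4.png',(190,75,410,290),2.7);snap('top','t2.png',(100,85,380,250),2.8)
o=robot.observe();print(o['time'],o['tool_pos'],o['tool_rot'],o['qpos'],o['contact_force'])
```

```text
7.3167 [ 0.41146383 -0.02394138  0.30885081] [ 3.14131560e+00  7.24835235e-04 -6.42476101e-01] [-2.44582928e-01  7.80519939e-02  1.66704962e+00  2.58346362e-05
  1.39726660e+00  1.96868493e+00] [-0.12956135  0.33084511  0.53639253]
```

View pics/s4.png

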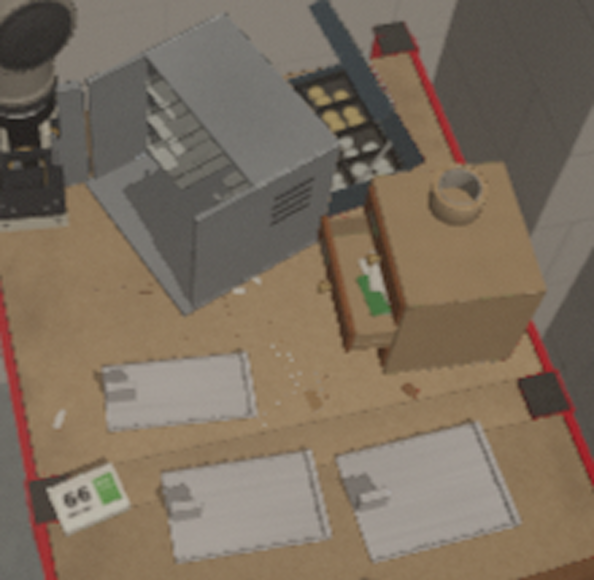

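View pics/t2.png

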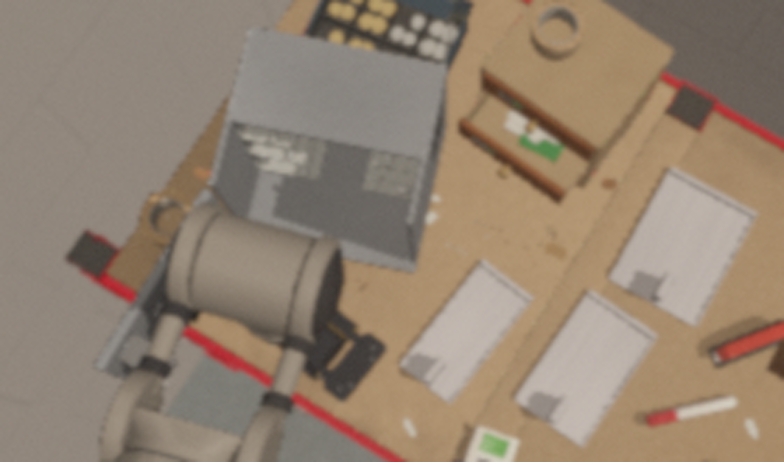

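jog_arm(deltas=[0.25, 0, 0, 0, 0, 0.06, 0.5, 0, 0, 0, 0, 0.12, 0.75, 0, 0, 0, 0, 0.18, 1, 0, 0, 0, 0, 0.24, 1, 0, 0, 0, 0, 0.302], claw=0)

```text
time: 7.73
tool_pos: [0.5148, -0.0212, 0.308]
tool_rot: [-3.141, -0.0, -0.159]
contact_force: [-2.1, -0.2, -0.4]
opening: 0.0176
```

jog_arm(deltas=[0.3, 0, 0, 0, 0, 0, 0.6, 0, 0, 0, 0, 0, 0.9, 0, 0, 0, 0, 0, 1, 0, 0, 0, 0, 0])

```text
time: 8.07
tool_pos: [0.6143, -0.0207, 0.3077]
tool_rot: [-3.141, 0.0, -0.163]
contact_force: [-0.0, -0.3, -0.7]
opening: 0.0006
```

jog_arm(deltas=[0.13, 0, -0.2, 0, 0, 0, 0.13, 0, -0.5, 0, 0, 0, 0.13, 0, -0.8, 0, 0, 0, 0.13, 0, -1, 0, 0, 0, 0.13, 0, -1, 0, 0, 0])

```text
time: 8.48
tool_pos: [0.6221, -0.0204, 0.2037]
tool_rot: [-3.141, 0.01, -0.164]
contact_force: [0.1, 0.6, -1.1]
opening: 0.0002
```

jog_arm(deltas=[0, 0, -0.1, 0, 0, 0, 0, 0, -0.15, 0, 0, 0, 0, 0, -0.15, 0, 0, 0])

```text
time: 8.73
tool_pos: [0.6247, -0.0221, 0.1943]
tool_rot: [-3.142, -0.0, -0.165]
contact_force: [0.9, 0.0, 0.3]
opening: -0.0
```

jog_arm(deltas=[0.05, 0.3, 0, 0, 0, 0, 0.1, 0.6, 0, 0, 0, 0, 0.13, 0.79, 0, 0, 0, 0, 0.3, 0.76, 0, 0, 0, 0, 0.38, 0.75, 0, 0, 0, 0])

```text
time: 9.15
tool_pos: [0.6642, 0.0539, 0.1961]
tool_rot: [-3.141, -0.004, -0.164]
contact_force: [-0.2, -0.9, 0.3]
opening: 0.0005
```

jog_arm(deltas=[0.02, -0.003, 0, 0, 0, 0, 0.03, -0.005, 0, 0, 0, 0, 0.03, -0.005, 0, 0, 0, 0])

```text
time: 9.4
tool_pos: [0.6656, 0.0516, 0.1948]
tool_rot: [-3.142, -0.001, -0.166]
contact_force: [-0.4, 0.6, 0.7]
opening: 0.0004
```

jog_arm(deltas=[0.02, -0.003, 0, 0, 0, 0, 0.03, -0.005, 0, 0, 0, 0, 0.03, -0.005, 0, 0, 0, 0])

```text
time: 9.65
tool_pos: [0.6685, 0.0511, 0.1945]
tool_rot: [3.142, 0.0, -0.166]
contact_force: [0.1, 0.7, -0.2]
opening: 0.0004
```

jog_arm(deltas=[0.02, -0.003, 0, 0, 0, 0, 0.03, -0.005, 0, 0, 0, 0, 0.03, -0.005, 0, 0, 0, 0])

```text
time: 9.9
tool_pos: [0.6686, 0.0511, 0.1945]
tool_rot: [3.141, 0.007, -0.166]
contact_force: [-13.5, 1.3, 6.3]
opening: 0.0007
```

jog_arm(deltas=[0.02, -0.003, 0, 0, 0, 0, 0.02, -0.003, 0, 0, 0, 0])

```text
time: 10.07
tool_pos: [0.6686, 0.0512, 0.1945]
tool_rot: [3.14, 0.013, -0.166]
contact_force: [-22.8, 1.5, 10.7]
opening: 0.0006
```

jog_arm(deltas=[0.02, -0.003, 0, 0, 0, 0, 0.02, -0.003, 0, 0, 0, 0])

```text
time: 10.23
tool_pos: [0.6685, 0.0511, 0.1945]
tool_rot: [3.139, 0.018, -0.166]
contact_force: [-32.2, 1.6, 14.6]
opening: 0.0005
```

jog_arm(deltas=[-0.15, 0.02, 0, 0, 0, 0, -0.2, -0.2, 0, 0, 0, 0, -0.26, -0.5, 0, 0, 0, 0, -0.3, -0.8, 0, 0, 0, 0, -0.3, -0.8, 0, 0, 0, 0])

```text
time: 10.65
tool_pos: [0.645, -0.0349, 0.1945]
tool_rot: [3.139, -0.0, -0.17]
contact_force: [0.5, -0.1, -1.0]
opening: 0.0005
```

jog_arm(deltas=[-0.07, -0.4, 0, 0, 0, 0, -0.13, -0.77, 0, 0, 0, 0, -0.13, -0.77, 0, 0, 0, 0, -0.08, -0.77, 0, 0, 0, 0, -0.08, -0.77, 0, 0, 0, 0])

```text
time: 11.07
tool_pos: [0.6384, -0.1066, 0.1943]
tool_rot: [-3.141, -0.001, -0.167]
contact_force: [-0.3, -0.2, -0.3]
opening: 0.0004
```

jog_arm(deltas=[0.03, -0.005, 0, 0, 0, 0, 0.03, -0.005, 0, 0, 0, 0])

```text
time: 11.23
tool_pos: [0.6408, -0.106, 0.1941]
tool_rot: [3.142, 0.001, -0.164]
contact_force: [-2.6, -0.3, 0.9]
opening: 0.0004
```

jog_arm(deltas=[0.02, -0.003, 0, 0, 0, 0, 0.02, -0.003, 0, 0, 0, 0])

```text
time: 11.4
tool_pos: [0.6408, -0.106, 0.1941]
tool_rot: [-3.141, 0.006, -0.165]
contact_force: [-11.3, 2.3, 5.6]
opening: 0.0001
```

jog_arm(deltas=[-0.2, 0.03, 0, 0, 0, 0, -0.2, 0.03, 0, 0, 0, 0, -0.21, 0, 0, 0, 0, 0, -0.21, 0, 0, 0, 0, 0])

```text
time: 11.73
tool_pos: [0.6258, -0.1058, 0.1953]
tool_rot: [-3.139, -0.01, -0.164]
contact_force: [13.2, 3.3, -3.3]
opening: 0.0002
```

jog_arm(deltas=[0.09, 0, 0, 0, 0, 0, 0.08, -0.05, 0, 0, 0, 0, 0.07, -0.12, 0, 0, 0, 0, 0.07, -0.12, 0, 0, 0, 0])

```text
time: 12.07
tool_pos: [0.6282, -0.1205, 0.194]
tool_rot: [3.141, 0.001, -0.166]
contact_force: [-0.4, -0.7, -0.0]
opening: 0.0003
```

jog_arm(deltas=[-0.003, -0.03, 0, 0, 0, 0, -0.003, -0.03, 0, 0, 0, 0, -0.003, -0.03, 0, 0, 0, 0])

```text
time: 12.32
tool_pos: [0.6281, -0.1208, 0.1941]
tool_rot: [-3.138, 0.001, -0.165]
contact_force: [0.5, 6.5, -1.4]
opening: 0.0004
```

jog_arm(deltas=[-0.003, -0.03, 0, 0, 0, 0, -0.003, -0.03, 0, 0, 0, 0, -0.003, -0.03, 0, 0, 0, 0])

```text
time: 12.57
tool_pos: [0.6281, -0.1208, 0.1941]
tool_rot: [-3.134, 0.001, -0.164]
contact_force: [1.9, 16.9, 1.4]
opening: 0.0001
```

jog_arm(deltas=[0.03, 0.3, 0, 0, 0, 0, 0.08, 0.6, 0, 0, 0, 0, 0.13, 0.9, 0, 0, 0, 0, 0.17, 0.98, 0, 0, 0, 0])

```text
time: 12.9
tool_pos: [0.6448, -0.0235, 0.1944]
tool_rot: [-3.14, 0.001, -0.163]
contact_force: [0.8, 0.0, -0.5]
opening: 0.0007
```

jog_arm(deltas=[0.06, 0.3, 0, 0, 0, 0, 0.11, 0.6, 0, 0, 0, 0, 0.16, 0.9, 0, 0, 0, 0, 0.17, 0.98, 0, 0, 0, 0, 0.17, 0.98, 0, 0, 0, 0])

```text
time: 13.32
tool_pos: [0.6619, 0.0724, 0.1941]
tool_rot: [-3.142, 0.0, -0.163]
contact_force: [0.1, -0.1, 0.0]
opening: 0.0006
```

jog_arm(deltas=[0.003, 0.03, 0, 0, 0, 0, 0.005, 0.05, 0, 0, 0, 0, 0.005, 0.05, 0, 0, 0, 0])

```text
time: 13.57
tool_pos: [0.6625, 0.0742, 0.1943]
tool_rot: [3.141, 0.0, -0.167]
contact_force: [0.4, 0.2, -0.6]
opening: 0.0005
```

jog_arm(deltas=[0.003, 0.03, 0, 0, 0, 0, 0.003, 0.03, 0, 0, 0, 0, 0.003, 0.03, 0, 0, 0, 0])

```text
time: 13.82
tool_pos: [0.6629, 0.0779, 0.1943]
tool_rot: [3.141, -0.0, -0.167]
contact_force: [-0.5, 0.8, 0.6]
opening: 0.0002
```

jog_arm(deltas=[0.003, 0.03, 0, 0, 0, 0, 0.003, 0.03, 0, 0, 0, 0, 0.003, 0.03, 0, 0, 0, 0])

```text
time: 14.07
tool_pos: [0.663, 0.0792, 0.1943]
tool_rot: [3.138, 0.0, -0.167]
contact_force: [-1.7, -7.6, 0.9]
opening: 0.0007
```

Run:
```python
from h import *
S=np.array([.6876,-.0282]);ex=np.array([.9847,-.1741]);ey=np.array([.1741,.9847])
im=cv2.imread('pics/s4.png')[40:210,85:265];k=2.2
a=cv2.resize(im,None,fx=k,fy=k,interpolation=cv2.INTER_CUBIC);a=cv2.convertScaleAbs(a,alpha=1.5);b=a.copy()
def px(x,y,z):
    u=proj('side',[*(S+x*ex+y*ey),z])[0];return ((u-[190,75])*2.7-[85,40])*k
for s in(1,-1):
  for y,z0,c in((.0485,.045,(0,0,255)),(.061,.107,(0,255,0)),(.0735,.169,(255,0,0))):
    for dz in(-.01,0,.01):
        p=px(-.023,s*y,z0+dz);q=px(-.023,s*(y-.013),z0+dz);cv2.line(b,tuple(p.astype(int)),tuple(q.astype(int)),c,1)
for p in ((-.023,.12,.22),(-.023,-.12,.22),(-.108,-.12,.22),(-.108,.12,.22)):
    cv2.circle(b,tuple(px(*p).astype(int)),3,(0,255,255),1)
cv2.imwrite('pics/r1.png',np.hstack([a,b]))
```

```text
(no output)
```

View pics/r1.png

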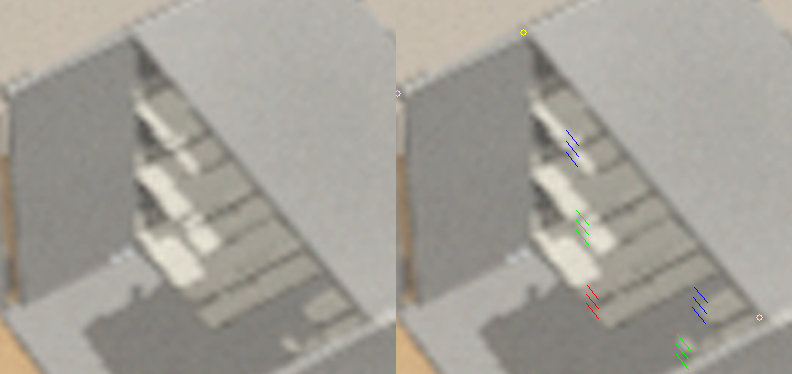

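jog_arm(deltas=[0, -0.1, 0.3, 0, 0, 0, 0, -0.1, 0.7, 0, 0, 0, 0, -0.1, 1, 0, 0, 0, 0, -0.1, 1, 0, 0, 0])

```text
time: 14.4
tool_pos: [0.6653, 0.0712, 0.3024]
tool_rot: [-3.14, -0.013, -0.166]
contact_force: [0.4, 0.3, 1.5]
opening: 0.0006
```

jog_arm(deltas=[-0.3, -0.25, 0, 0, 0, -0.07, -0.6, -0.5, 0, 0, 0, -0.14, -0.9, -0.75, 0, 0, 0, -0.21, -1, -0.8, 0, 0, 0, -0.21, -1, -0.8, 0, 0, 0, -0.21], claw=0.6)

```text
time: 14.82
tool_pos: [0.5612, -0.01, 0.295]
tool_rot: [3.141, -0.0, -0.498]
contact_force: [1.8, -0.4, 0.9]
opening: 0.0293
```

jog_arm(deltas=[-0.3, -0.25, 0, 0, 0, -0.07, -0.6, -0.5, 0, 0, 0, -0.1, -0.9, -0.75, 0, 0, 0, -0.1, -1, -0.8, 0, 0, 0, -0.1, -1, -0.8, 0, 0, 0, -0.1])

```text
time: 15.23
tool_pos: [0.4623, -0.0894, 0.2947]
tool_rot: [-3.142, -0.001, -0.655]
contact_force: [-0.2, 1.4, 0.3]
opening: 0.0545
```

jog_arm(deltas=[-0.3, -0.35, -0.3, 0, 0, 0, -0.57, -0.76, -0.6, 0, 0, 0, -0.57, -0.76, -0.9, 0, 0, 0, -0.57, -0.76, -1, 0, 0, 0, -0.57, -0.76, -1, 0, 0, 0])

```text
time: 15.65
tool_pos: [0.4051, -0.164, 0.1907]
tool_rot: [3.141, 0.007, -0.654]
contact_force: [0.3, 1.1, 0.2]
opening: 0.0552
```

Run:
```python
from h import *
snap('top','t3.png',(230,160,330,235),7.5)
o=robot.observe();print(o['time'],o['tool_pos'],o['tool_rot'],o['contact_force'])
```

```text
15.7 [ 0.40660521 -0.16405825  0.19296541] [-3.14136096  0.00355433 -0.65312805] [-1.11229886  0.1569546   1.21409886]
```

View pics/t3.png

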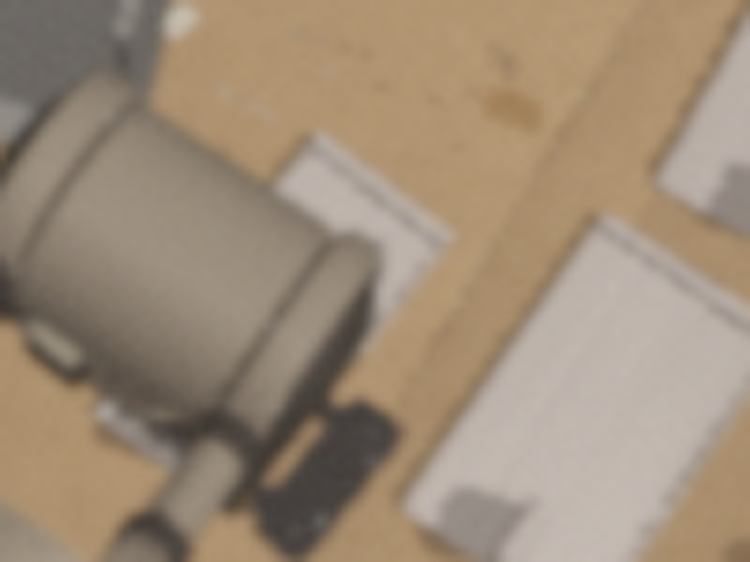

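jog_arm(deltas=[-0.02, 0, -0.3, 0, 0, 0.007, -0.02, 0, -0.6, 0, 0, 0.007, -0.02, 0, -0.9, 0, 0, 0.007, -0.02, 0, -1, 0, 0, 0.007])

```text
time: 16.03
tool_pos: [0.4053, -0.1634, 0.0925]
tool_rot: [-3.141, 0.002, -0.64]
contact_force: [-0.6, -0.1, -0.6]
opening: 0.0552
```

jog_arm(deltas=[0, 0, -0.3, 0, 0, 0, 0, 0, -0.6, 0, 0, 0, 0, 0, -0.74, 0, 0, 0, 0, 0, -0.74, 0, 0, 0])

```text
time: 16.37
tool_pos: [0.4054, -0.1636, 0.0187]
tool_rot: [-3.142, 0.002, -0.64]
contact_force: [0.1, 0.0, -0.4]
opening: 0.0552
```

jog_arm(deltas=[0, 0, 0, 0, 0, 0, 0, 0, 0, 0, 0, 0, 0, 0, 0, 0, 0, 0, 0, 0, 0, 0, 0, 0, 0, 0, 0, 0, 0, 0], claw=0, newtons=40)

```text
time: 16.78
tool_pos: [0.4048, -0.1649, 0.0212]
tool_rot: [-3.141, -0.002, -0.642]
contact_force: [0.1, -0.1, -0.6]
opening: 0.0265
```

jog_arm(deltas=[0, 0, 0, 0, 0, 0, 0, 0, 0, 0, 0, 0, 0, 0, 0, 0, 0, 0, 0, 0, 0, 0, 0, 0])

```text
time: 17.12
tool_pos: [0.4043, -0.1647, 0.0206]
tool_rot: [-3.142, -0.001, -0.642]
contact_force: [-0.7, 2.2, 5.6]
opening: 0.012
```

jog_arm(deltas=[0, 0, 0.2, 0, 0, 0, 0, 0, 0.5, 0, 0, 0, 0, 0, 0.9, 0, 0, 0, 0, 0, 0.9, 0, 0, 0])

```text
time: 17.45
tool_pos: [0.407, -0.1663, 0.1155]
tool_rot: [-3.141, -0.01, -0.642]
contact_force: [1.6, -1.7, -0.3]
opening: 0.0118
```

Run:
```python
from h import *
o=robot.observe();print(o['time'],o['tool_pos'],o['tool_rot'],o['contact_force'],o['torque'],o['opening'])
snap('side','s5.png',(200,170,320,260),6)
```

```text
17.45 [ 0.40695181 -0.16626228  0.11551771] [-3.14090122 -0.00969941 -0.64170977] [ 1.59454699 -1.710631   -0.25750985] [ 0.13189996 -0.00284561 -0.0483554 ] 0.011766465589428303
```

View pics/s5.png

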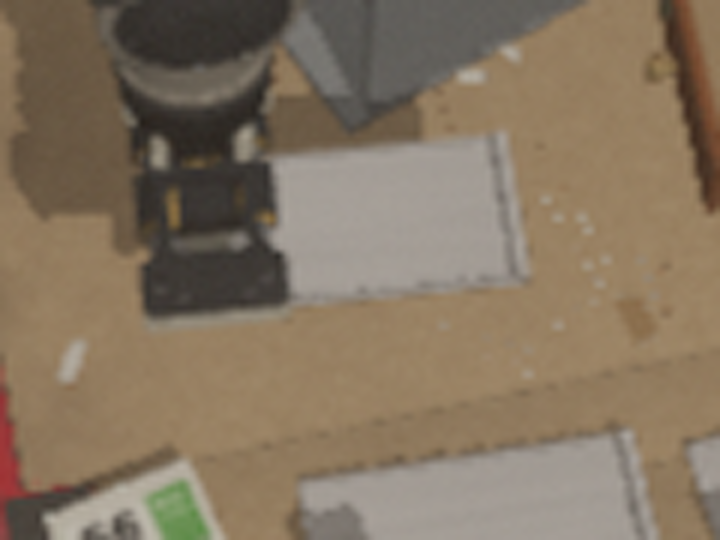

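Run:
```python
from h import *
from scipy.optimize import least_squares
e=np.array([np.cos(-.642),np.sin(-.642)]);n=np.array([-e[1],e[0]]);T=np.array([.407,-.1663])
uv=np.array([(283.3,192),(288,216.7)])
def pr(q): return proj('side',[[*(T+q[0]*e+s*.045*n),q[1]] for s in(1,-1)])
f=least_squares(lambda q:(pr(q)-uv).ravel(),[.169,.107]);print(f.x,f.fun,pr([.169,.107]))
```

```text
[0.17053469 0.10254722] [ 0.38675237  0.28520333 -0.38008278 -0.31276053] [[283.32094255 191.67207378]
 [287.2538086  215.82061668]]
```

jog_arm(deltas=[0, 0.1, 0.3, 0, 0, 0, 0, 0.2, 0.6, 0, 0, 0, 0, 0.3, 0.9, 0, 0, 0.05, -0.05, 0.5, 1, 0, 0, 0.1, -0.05, 0.5, 1, 0, 0, 0.1])

```text
time: 17.92
tool_pos: [0.399, -0.1127, 0.2114]
tool_rot: [-3.141, -0.002, -0.48]
contact_force: [0.9, 0.7, -1.1]
opening: 0.0118
```

jog_arm(deltas=[-0.02, 0.2, 0.3, 0, 0, 0.05, -0.04, 0.4, 0.5, 0, 0, 0.1, -0.06, 0.6, 0.5, 0, 0, 0.15, -0.08, 0.8, 0.5, 0, 0, 0.197, -0.08, 0.8, 0.5, 0, 0, 0.197])

```text
time: 18.33
tool_pos: [0.3901, -0.0323, 0.2588]
tool_rot: [-3.14, 0.003, -0.171]
contact_force: [-0.0, 0.8, -1.2]
opening: 0.0121
```

jog_arm(deltas=[0, 0.2, 0, 0, 0, 0, 0, 0.4, 0, 0, 0, 0, 0, 0.55, 0, 0, 0, 0, 0, 0.58, 0, 0, 0, 0, 0, 0.58, 0, 0, 0, 0])

```text
time: 18.75
tool_pos: [0.3909, 0.0235, 0.259]
tool_rot: [3.141, 0.002, -0.175]
contact_force: [0.0, -0.6, -1.0]
opening: 0.012
```

jog_arm(deltas=[0, 0, -0.3, 0, 0, 0, 0, 0, -0.6, 0, 0, 0, 0, 0, -0.9, 0, 0, 0, 0, 0, -1, 0, 0, 0])

```text
time: 19.08
tool_pos: [0.3888, 0.0225, 0.1563]
tool_rot: [3.141, 0.007, -0.177]
contact_force: [-0.1, -0.2, -0.6]
opening: 0.0116
```

jog_arm(deltas=[0, 0, -0.3, 0, 0, 0, 0, 0, -0.6, 0, 0, 0, 0, 0, -0.85, 0, 0, 0, 0, 0, -0.88, 0, 0, 0])

```text
time: 19.42
tool_pos: [0.3885, 0.0226, 0.0686]
tool_rot: [3.141, 0.008, -0.177]
contact_force: [-1.8, 0.5, -0.2]
opening: 0.0118
```

jog_arm(deltas=[0.3, -0.05, 0, 0, 0, 0, 0.6, -0.1, 0, 0, 0, 0, 0.9, -0.155, 0, 0, 0, 0, 0.94, -0.162, 0, 0, 0, 0, 0.94, -0.162, 0, 0, 0, 0])

```text
time: 19.83
tool_pos: [0.487, 0.0059, 0.0727]
tool_rot: [3.141, -0.002, -0.177]
contact_force: [-1.0, 0.5, -1.8]
opening: 0.012
```

```bash
cat > loc.py <<'E'
from h import *
S=np.array([.6876,-.0282]);ex=np.array([.9847,-.1741]);ey=np.array([.1741,.9847])
def st():
    o=robot.observe();p=o['tool_pos'];d=p[:2]-S
    print('t %.2f loc x %.4f y %.4f z %.4f'%(o['time'],d@ex,d@ey,p[2]),'rot',o['tool_rot'].round(4),'F',(o['contact_force']).round(1),'M',o['torque'].round(2),'q',o['qpos'].round(2))
E
python3 -c "
from loc import *
st();snap('side','s6.png',(190,70,320,220),4)"
```

```text
t 19.83 loc x -0.2034 y -0.0013 z 0.0727 rot [ 3.1413e+00 -1.8000e-03 -1.7680e-01] F [-1.   0.5 -1.8] M [0.08 0.14 0.01] q [-0.15  0.48  1.84 -0.    0.82  1.6 ]
```

View pics/s6.png

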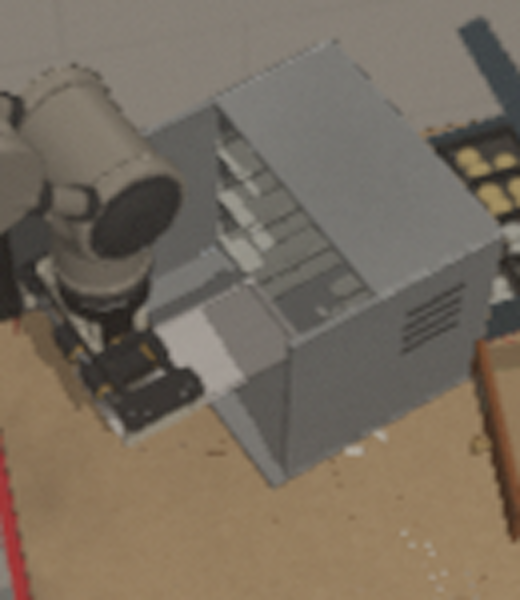

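jog_arm(deltas=[0.1, 0, 0, 0, 0, 0, 0.2, -0.02, 0, 0, 0, 0, 0.248, -0.031, 0, 0, 0, 0, 0.248, -0.031, 0, 0, 0, 0])

```text
time: 20.22
tool_pos: [0.5098, 0.0039, 0.0725]
tool_rot: [3.141, -0.0, -0.176]
contact_force: [-0.4, -0.7, 0.0]
opening: 0.0117
```

jog_arm(deltas=[0, 0, -0.05, 0, 0, 0, 0, 0, -0.08, 0, 0, 0, 0, 0, -0.08, 0, 0, 0])

```text
time: 20.47
tool_pos: [0.5085, 0.0043, 0.0634]
tool_rot: [3.141, 0.002, -0.175]
contact_force: [-0.1, -0.0, -1.0]
opening: 0.0116
```

jog_arm(deltas=[0, 0, -0.03, 0, 0, 0, 0, 0, -0.03, 0, 0, 0, 0, 0, -0.03, 0, 0, 0])

```text
time: 20.72
tool_pos: [0.5097, 0.0042, 0.061]
tool_rot: [3.141, 0.001, -0.175]
contact_force: [0.8, -0.7, -0.4]
opening: 0.0115
```

jog_arm(deltas=[0, 0, -0.03, 0, 0, 0, 0, 0, -0.03, 0, 0, 0, 0, 0, -0.03, 0, 0, 0])

```text
time: 20.97
tool_pos: [0.5098, 0.0042, 0.0581]
tool_rot: [3.142, 0.0, -0.175]
contact_force: [-0.6, -0.3, -0.8]
opening: 0.0115
```

Underside is now at about 0.0375 (TCP 0.058); keep lowering until contact.

jog_arm(deltas=[0, 0, -0.03, 0, 0, 0, 0, 0, -0.03, 0, 0, 0, 0, 0, -0.03, 0, 0, 0])

```text
time: 21.22
tool_pos: [0.5098, 0.0041, 0.055]
tool_rot: [3.141, 0.0, -0.175]
contact_force: [0.5, 0.5, -1.4]
opening: 0.0116
```

jog_arm(deltas=[0, 0, -0.03, 0, 0, 0, 0, 0, -0.03, 0, 0, 0, 0, 0, -0.03, 0, 0, 0])

```text
time: 21.47
tool_pos: [0.5099, 0.0041, 0.0521]
tool_rot: [3.141, 0.0, -0.175]
contact_force: [-0.6, -0.4, -0.9]
opening: 0.0118
```

```bash
python3 -c "
from loc import *
st()"
```

```text
t 21.47 loc x -0.1807 y 0.0009 z 0.0521 rot [ 3.1415e+00  3.0000e-04 -1.7530e-01] F [-0.6 -0.4 -0.9] M [ 0.05  0.12 -0.04] q [-0.14  0.55  1.79 -0.    0.81  1.6 ]
```

jog_arm(deltas=[0, 0, -0.02, 0, 0, 0, 0, 0, -0.02, 0, 0, 0, 0, 0, -0.02, 0, 0, 0])

```text
time: 21.72
tool_pos: [0.5102, 0.0041, 0.0504]
tool_rot: [3.142, -0.001, -0.175]
contact_force: [-0.3, 0.8, 0.9]
opening: 0.0117
```

jog_arm(deltas=[0, 0, -0.02, 0, 0, 0, 0, 0, -0.02, 0, 0, 0, 0, 0, -0.02, 0, 0, 0])

```text
time: 21.97
tool_pos: [0.5103, 0.0041, 0.0485]
tool_rot: [3.142, -0.001, -0.175]
contact_force: [-1.4, -0.2, 2.8]
opening: 0.0119
```

jog_arm(deltas=[0, 0, -0.02, 0, 0, 0, 0, 0, -0.02, 0, 0, 0, 0, 0, -0.02, 0, 0, 0])

```text
time: 22.22
tool_pos: [0.5101, 0.0041, 0.0462]
tool_rot: [3.142, -0.0, -0.175]
contact_force: [-0.2, 1.4, 2.6]
opening: 0.0116
```

```bash
python3 -c "
from loc import *
st()"
```

```text
t 22.22 loc x -0.1804 y 0.0009 z 0.0462 rot [ 3.1415e+00 -3.0000e-04 -1.7530e-01] F [-0.2  1.4  2.6] M [ 0.03 -0.32  0.04] q [-0.14  0.56  1.79 -0.    0.79  1.6 ]
```

jog_arm(deltas=[0, -0.009, 0.02, 0, 0, 0, 0.15, -0.035, 0.02, 0, 0, 0, 0.3, -0.06, 0.02, 0, 0, 0, 0.45, -0.087, 0.02, 0, 0, 0, 0.49, -0.096, 0.02, 0, 0, 0])

```text
time: 22.63
tool_pos: [0.5605, -0.006, 0.0481]
tool_rot: [3.141, -0.001, -0.176]
contact_force: [0.2, 0.4, -0.5]
opening: 0.0117
```

```bash
python3 -c "
from loc import *
st()"
```

```text
t 22.63 loc x -0.1290 y -0.0003 z 0.0481 rot [ 3.1414e+00 -9.0000e-04 -1.7570e-01] F [ 0.2  0.4 -0.5] M [0.05 0.11 0.03] q [-0.15  0.62  1.65 -0.    0.87  1.6 ]
```

jog_arm(deltas=[0.1, -0.018, 0, 0, 0, 0, 0.2, -0.035, 0, 0, 0, 0, 0.2, -0.035, 0, 0, 0, 0])

```text
time: 22.88
tool_pos: [0.5797, -0.0093, 0.0481]
tool_rot: [3.141, -0.001, -0.176]
contact_force: [-0.7, -0.6, -0.8]
opening: 0.0122
```

jog_arm(deltas=[0.1, -0.018, 0, 0, 0, 0, 0.2, -0.035, 0, 0, 0, 0, 0.24, -0.042, 0, 0, 0, 0, 0.24, -0.042, 0, 0, 0, 0])

```text
time: 23.22
tool_pos: [0.6031, -0.0132, 0.0481]
tool_rot: [3.142, -0.0, -0.175]
contact_force: [0.4, 0.5, 0.9]
opening: 0.0115
```

```bash
python3 -c "
from loc import *
st()"
```

```text
t 23.22 loc x -0.0859 y 0.0000 z 0.0481 rot [ 3.1415e+00 -3.0000e-04 -1.7540e-01] F [0.4 0.5 0.9] M [-0.06 -0.17 -0.01] q [-0.15  0.68  1.52 -0.    0.94  1.6 ]
```

Go on slowly until the back resists.

jog_arm(deltas=[0.04, -0.007, 0, 0, 0, 0, 0.08, -0.014, 0, 0, 0, 0, 0.08, -0.014, 0, 0, 0, 0])

```text
time: 23.47
tool_pos: [0.6111, -0.0146, 0.0483]
tool_rot: [3.142, -0.0, -0.175]
contact_force: [-0.5, 1.0, 1.6]
opening: 0.012
```

jog_arm(deltas=[0.02, -0.004, 0, 0, 0, 0, 0.03, -0.005, 0, 0, 0, 0, 0.03, -0.005, 0, 0, 0, 0])

```text
time: 23.72
tool_pos: [0.6139, -0.015, 0.0483]
tool_rot: [3.141, 0.0, -0.175]
contact_force: [-2.3, 0.9, 2.6]
opening: 0.0117
```

```bash
python3 -c "
from loc import *
st()"
```

```text
t 23.72 loc x -0.0749 y 0.0001 z 0.0483 rot [ 3.1415e+00  2.0000e-04 -1.7530e-01] F [-2.3  0.9  2.6] M [ 0.07  0.25 -0.01] q [-0.15  0.7   1.48 -0.    0.96  1.6 ]
```

jog_arm(deltas=[0.02, -0.004, 0, 0, 0, 0, 0.02, -0.004, 0, 0, 0, 0])

```text
time: 23.88
tool_pos: [0.6145, -0.0151, 0.0483]
tool_rot: [3.141, 0.004, -0.175]
contact_force: [-8.2, 1.6, 8.1]
opening: 0.0114
```

jog_arm(deltas=[0.015, -0.003, 0, 0, 0, 0, 0.015, -0.003, 0, 0, 0, 0])

```text
time: 24.05
tool_pos: [0.6145, -0.0151, 0.0482]
tool_rot: [3.141, 0.007, -0.175]
contact_force: [-13.0, 1.7, 11.0]
opening: 0.0116
```

jog_arm(deltas=[-0.02, 0.004, 0, 0, 0, 0, -0.02, 0.004, 0, 0, 0, 0, -0.02, 0.004, 0, 0, 0, 0, -0.02, 0.004, 0, 0, 0, 0], claw=0.4)

```text
time: 24.38
tool_pos: [0.6157, -0.0154, 0.048]
tool_rot: [3.141, -0.0, -0.175]
contact_force: [-0.5, -0.6, -0.0]
opening: 0.0334
```

jog_arm(deltas=[0, 0, 0.2, 0, 0, 0, 0, 0, 0.5, 0, 0, 0, 0, 0, 0.8, 0, 0, 0, 0, 0, 1, 0, 0, 0])

```text
time: 24.72
tool_pos: [0.6165, -0.0156, 0.1509]
tool_rot: [3.142, -0.003, -0.175]
contact_force: [0.4, 0.4, 0.4]
opening: 0.0367
```

jog_arm(deltas=[0, 0, 0.3, 0, 0, 0, 0, 0, 0.6, 0, 0, 0, 0, 0, 0.9, 0, 0, 0, 0, 0, 1, 0, 0, 0])

```text
time: 25.05
tool_pos: [0.6172, -0.0156, 0.2532]
tool_rot: [-3.141, -0.008, -0.175]
contact_force: [-0.0, 0.4, 0.8]
opening: 0.0368
```

jog_arm(deltas=[0, 0, 0.3, 0, 0, 0, -0.3, -0.3, 0.5, 0, 0, -0.07, -0.6, -0.6, 0.5, 0, 0, -0.14, -0.9, -0.9, 0.5, 0, 0, -0.2, -0.9, -0.9, 0.5, 0, 0, -0.2])

```text
time: 25.47
tool_pos: [0.522, -0.1088, 0.2982]
tool_rot: [3.139, 0.001, -0.498]
contact_force: [1.3, -0.1, 0.6]
opening: 0.0369
```

jog_arm(deltas=[-0.3, -0.3, 0, 0, 0, -0.07, -0.6, -0.6, 0, 0, 0, -0.079, -0.9, -0.9, 0, 0, 0, -0.079, -0.9, -1, 0, 0, 0, -0.079, -0.9, -1, 0, 0, 0, -0.079], claw=0.6)

```text
time: 25.88
tool_pos: [0.4344, -0.2078, 0.2979]
tool_rot: [3.141, -0.0, -0.618]
contact_force: [-1.0, 0.3, -0.4]
opening: 0.055
```

```bash
python3 -c "
from loc import *
st();a=robot.read_camera('side')[70:290,190:410];b=robot.read_camera('top')[110:250,230:370]
f=lambda i,k:cv2.resize(i,None,fx=k,fy=k,interpolation=cv2.INTER_CUBIC)
a=f(a,2);b=f(b,2.5);c=np.zeros((440,790,3),np.uint8);c[:,:440]=a;c[:350,440:]=b;cv2.imwrite('pics/c7.png',c[:,:,::-1])"
```

```text
t 25.88 loc x -0.2180 y -0.2209 z 0.2979 rot [ 3.141e+00 -3.000e-04 -6.175e-01] F [-1.   0.3 -0.4] M [ 0.11 -0.02  0.02] q [-0.61  0.22  1.53 -0.    1.4   1.58]
```

View pics/c7.png

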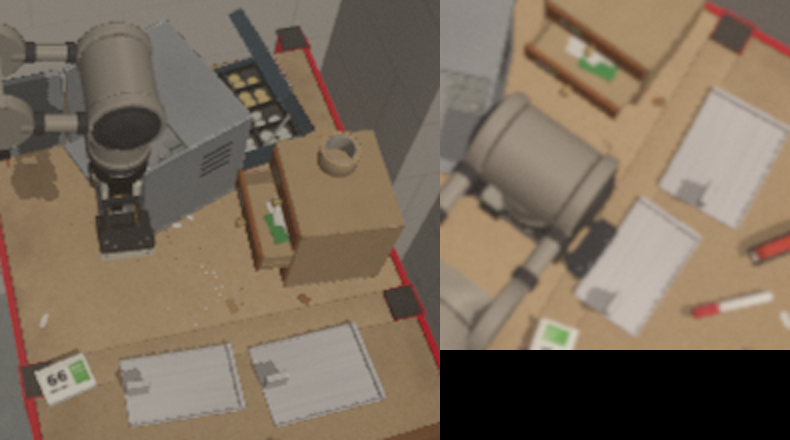

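```bash
python3 -c "
from h import *
print(atz('top',[[276,244]],.019),atz('side',[[190+65/2,70+380/2]],.019))"
```

```text
[[ 0.30699704 -0.24885009  0.019     ]] [[ 0.28150631 -0.24705203  0.019     ]]
```

jog_arm(deltas=[-0.2, -0.3, 0, 0, 0, 0, -0.4, -0.6, 0, 0, 0, 0, -0.6, -0.9, 0, 0, 0, 0, -0.7, -1, -0.2, 0, 0, 0, -0.7, -1, -0.4, 0, 0, 0])

```text
time: 26.4
tool_pos: [0.3654, -0.3072, 0.2581]
tool_rot: [3.14, -0.002, -0.615]
contact_force: [-0.1, -0.4, -0.6]
opening: 0.0549
```

jog_arm(deltas=[-0.06, -0.257, -0.3, 0, 0, 0, -0.06, -0.257, -0.6, 0, 0, 0, -0.06, -0.257, -0.9, 0, 0, 0, -0.06, -0.257, -0.9, 0, 0, 0])

```text
time: 26.73
tool_pos: [0.3584, -0.3278, 0.1628]
tool_rot: [-3.138, 0.011, -0.612]
contact_force: [-0.6, 1.4, -1.2]
opening: 0.0554
```

```bash
python3 -c "
from loc import *
print(robot.observe()['tool_pos']);st()"
```

```text
[ 0.35839746 -0.3277512   0.16276767]
t 26.73 loc x -0.2720 y -0.3523 z 0.1628 rot [-3.1382  0.0105 -0.6121] F [-0.6  1.4 -1.2] M [0.1  0.08 0.  ] q [-0.9   0.35  1.73  0.    1.07  1.28]
```

jog_arm(deltas=[0, 0, -0.3, 0, 0, 0, 0, 0, -0.6, 0, 0, 0, 0, 0, -0.9, 0, 0, 0, 0, 0, -0.95, 0, 0, 0])

```text
time: 27.07
tool_pos: [0.3593, -0.3288, 0.0705]
tool_rot: [-3.14, 0.006, -0.612]
contact_force: [-0.7, 1.2, -0.2]
opening: 0.0549
```

jog_arm(deltas=[0, 0, -0.25, 0, 0, 0, 0, 0, -0.45, 0, 0, 0, 0, 0, -0.52, 0, 0, 0, 0, 0, -0.52, 0, 0, 0])

```text
time: 27.4
tool_pos: [0.36, -0.3307, 0.0213]
tool_rot: [-3.141, 0.001, -0.613]
contact_force: [-0.2, 1.7, 0.6]
opening: 0.055
```

jog_arm(deltas=[0, 0, 0, 0, 0, 0, 0, 0, 0, 0, 0, 0, 0, 0, 0, 0, 0, 0, 0, 0, 0, 0, 0, 0, 0, 0, 0, 0, 0, 0], claw=0)

```text
time: 27.82
tool_pos: [0.3597, -0.3314, 0.022]
tool_rot: [3.141, -0.001, -0.614]
contact_force: [1.1, -0.2, -0.1]
opening: 0.0263
```

jog_arm(deltas=[0, 0, 0, 0, 0, 0, 0, 0, 0, 0, 0, 0, 0, 0, 0, 0, 0, 0, 0, 0, 0, 0, 0, 0])

```text
time: 28.15
tool_pos: [0.3595, -0.3312, 0.0215]
tool_rot: [3.141, -0.0, -0.614]
contact_force: [-0.6, 0.2, 2.0]
opening: 0.0118
```

```bash
python3 -c "
from loc import *
print(robot.observe()['tool_pos']);st()"
```

```text
[ 0.35948602 -0.33122047  0.02147469]
t 28.15 loc x -0.2703 y -0.3555 z 0.0215 rot [ 3.1413e+00 -3.0000e-04 -6.1350e-01] F [-0.6  0.2  2. ] M [0.07 0.12 0.07] q [-0.9   0.57  1.87 -0.    0.7   1.28]
```

jog_arm(deltas=[0, 0, 0.3, 0, 0, 0, 0, 0, 0.6, 0, 0, 0, 0, 0, 0.9, 0, 0, 0, 0, 0, 1, 0, 0, 0])

```text
time: 28.48
tool_pos: [0.3605, -0.3323, 0.1248]
tool_rot: [3.14, -0.005, -0.614]
contact_force: [0.7, -0.9, 0.0]
opening: 0.0118
```

jog_arm(deltas=[0, 0.2, 0.3, 0, 0, 0, 0, 0.4, 0.6, 0, 0, 0.02, 0.05, 0.6, 0.9, 0, 0, 0.04, 0.08, 0.8, 1, 0, 0, 0.06, 0.1, 1, 1, 0, 0, 0.08])

```text
time: 28.9
tool_pos: [0.3706, -0.2311, 0.224]
tool_rot: [3.14, -0.006, -0.487]
contact_force: [-0.7, -0.4, -1.5]
opening: 0.0116
```

jog_arm(deltas=[0, 0.2, 0.5, 0, 0, 0.04, 0.05, 0.4, 0.5, 0, 0, 0.08, 0.08, 0.6, 0.5, 0, 0, 0.12, 0.1, 0.8, 0.5, 0, 0, 0.16, 0.1, 1, 0.5, 0, 0, 0.199])

```text
time: 29.32
tool_pos: [0.3794, -0.1299, 0.2713]
tool_rot: [-3.142, -0.0, -0.172]
contact_force: [0.8, 0.6, -0.8]
opening: 0.012
```

jog_arm(deltas=[0, 0.2, 0, 0, 0, 0, 0.05, 0.4, 0, 0, 0, 0, 0.08, 0.6, 0, 0, 0, 0, 0.1, 0.8, 0, 0, 0, 0, 0.1, 1, 0, 0, 0, 0])

```text
time: 29.73
tool_pos: [0.3893, -0.03, 0.271]
tool_rot: [-3.141, 0.001, -0.175]
contact_force: [0.1, -0.2, -0.6]
opening: 0.0119
```

jog_arm(deltas=[0, 0.2, 0, 0, 0, 0, 0.02, 0.4, 0, 0, 0, 0, 0.02, 0.55, 0, 0, 0, 0, 0.02, 0.55, 0, 0, 0, 0, 0.02, 0.55, 0, 0, 0, 0])

```text
time: 30.15
tool_pos: [0.3911, 0.0243, 0.271]
tool_rot: [3.141, 0.001, -0.173]
contact_force: [0.4, -0.3, -1.1]
opening: 0.0116
```

```bash
python3 -c "
from loc import *
print(robot.observe()['tool_pos'],robot.observe()['opening']);st()"
```

```text
[0.39112982 0.02430875 0.27099707] 0.011638388245899212
t 30.15 loc x -0.3011 y 0.0001 z 0.2710 rot [ 3.1412e+00  8.0000e-04 -1.7330e-01] F [ 0.4 -0.3 -1.1] M [0.02 0.1  0.01] q [-0.13  0.06  1.79 -0.    1.29  1.61]
```

jog_arm(deltas=[0, 0, -0.3, 0, 0, 0, 0, 0, -0.6, 0, 0, 0, 0, 0, -0.9, 0, 0, 0, 0, 0, -1, 0, 0, 0])

```text
time: 30.48
tool_pos: [0.3891, 0.0233, 0.1678]
tool_rot: [3.141, 0.006, -0.176]
contact_force: [-1.3, 0.3, -0.5]
opening: 0.0119
```

jog_arm(deltas=[0, 0, -0.3, 0, 0, -0.001, 0, 0, -0.48, 0, 0, -0.001, 0.2, -0.035, -0.48, 0, 0, -0.001, 0.5, -0.088, -0.48, 0, 0, -0.001, 0.739, -0.131, -0.48, 0, 0, -0.001])

```text
time: 30.9
tool_pos: [0.4666, 0.0094, 0.1229]
tool_rot: [3.141, 0.0, -0.178]
contact_force: [0.7, -0.2, -0.5]
opening: 0.0117
```

jog_arm(deltas=[0.15, -0.026, 0, 0, 0, 0, 0.3, -0.053, 0, 0, 0, 0, 0.4, -0.07, 0, 0, 0, 0, 0.473, -0.084, 0, 0, 0, 0, 0.473, -0.084, 0, 0, 0, 0])

```text
time: 31.32
tool_pos: [0.5137, 0.0012, 0.123]
tool_rot: [3.141, -0.001, -0.178]
contact_force: [-0.4, 0.2, -1.3]
opening: 0.012
```

```bash
python3 -c "
from loc import *
st()"
```

```text
t 31.32 loc x -0.1763 y -0.0013 z 0.1230 rot [ 3.1413e+00 -6.0000e-04 -1.7800e-01] F [-0.4  0.2 -1.3] M [0.12 0.05 0.02] q [-0.15  0.45  1.71 -0.    0.98  1.6 ]
```

jog_arm(deltas=[0.002, 0.013, -0.04, 0, 0, 0.002, 0.002, 0.013, -0.08, 0, 0, 0.002, 0.002, 0.013, -0.08, 0, 0, 0.002])

```text
time: 31.57
tool_pos: [0.5121, 0.0037, 0.1146]
tool_rot: [3.141, 0.001, -0.174]
contact_force: [-1.2, -0.5, 1.3]
opening: 0.0112
```

jog_arm(deltas=[0, 0, -0.02, 0, 0, 0, 0, 0, -0.02, 0, 0, 0, 0, 0, -0.02, 0, 0, 0])

```text
time: 31.82
tool_pos: [0.5127, 0.0038, 0.1135]
tool_rot: [3.141, -0.0, -0.174]
contact_force: [-1.3, -0.2, 2.0]
opening: 0.0115
```

jog_arm(deltas=[0, 0, -0.02, 0, 0, 0, 0, 0, -0.02, 0, 0, 0, 0, 0, -0.02, 0, 0, 0])

```text
time: 32.07
tool_pos: [0.513, 0.0038, 0.1114]
tool_rot: [3.142, -0.0, -0.174]
contact_force: [-1.0, 0.1, 3.0]
opening: 0.0116
```

```bash
python3 -c "
from loc import *
st()"
```

```text
t 32.07 loc x -0.1775 y 0.0011 z 0.1114 rot [ 3.1416e+00 -5.0000e-04 -1.7360e-01] F [-1.   0.1  3. ] M [ 0.01 -0.28 -0.02] q [-0.14  0.46  1.73 -0.    0.95  1.6 ]
```

jog_arm(deltas=[0, -0.011, 0, 0, 0, 0, 0.15, -0.037, 0, 0, 0, 0, 0.3, -0.063, 0, 0, 0, 0, 0.45, -0.09, 0, 0, 0, 0, 0.49, -0.098, 0, 0, 0, 0])

```text
time: 32.48
tool_pos: [0.5636, -0.0065, 0.1115]
tool_rot: [3.142, -0.002, -0.174]
contact_force: [-4.1, 0.3, 6.3]
opening: 0.0117
```

jog_arm(deltas=[0.1, -0.018, 0, 0, 0, 0, 0.2, -0.035, 0, 0, 0, 0, 0.3, -0.053, 0, 0, 0, 0, 0.4, -0.07, 0, 0, 0, 0, 0.4, -0.07, 0, 0, 0, 0])

```text
time: 32.9
tool_pos: [0.6036, -0.0134, 0.112]
tool_rot: [-3.142, -0.003, -0.174]
contact_force: [2.5, -0.5, 4.0]
opening: 0.0121
```

```bash
python3 -c "
from loc import *
st()"
```

```text
t 32.90 loc x -0.0853 y -0.0000 z 0.1120 rot [-3.1415e+00 -3.1000e-03 -1.7380e-01] F [ 2.5 -0.5  4. ] M [-0.02 -0.68 -0.  ] q [-0.15  0.6   1.47  0.    1.07  1.6 ]
```

jog_arm(deltas=[0.04, -0.007, 0.008, 0, 0, 0, 0.08, -0.014, 0.008, 0, 0, 0, 0.08, -0.014, 0.008, 0, 0, 0])

```text
time: 33.15
tool_pos: [0.6099, -0.0145, 0.1125]
tool_rot: [3.142, -0.0, -0.174]
contact_force: [-0.6, 0.8, 5.5]
opening: 0.012
```

jog_arm(deltas=[0.02, -0.004, 0, 0, 0, 0, 0.04, -0.007, 0, 0, 0, 0, 0.04, -0.007, 0, 0, 0, 0])

```text
time: 33.4
tool_pos: [0.6134, -0.015, 0.1126]
tool_rot: [3.142, 0.001, -0.174]
contact_force: [-4.0, 0.2, 7.2]
opening: 0.0122
```

```bash
python3 -c "
from loc import *
st()"
```

```text
t 33.40 loc x -0.0754 y 0.0001 z 0.1126 rot [ 3.1416e+00  6.0000e-04 -1.7360e-01] F [-4.   0.2  7.2] M [0.07 0.21 0.05] q [-0.15  0.62  1.43 -0.    1.09  1.6 ]
```

jog_arm(deltas=[0.02, -0.004, 0, 0, 0, 0, 0.03, -0.005, 0, 0, 0, 0, 0.03, -0.005, 0, 0, 0, 0])

```text
time: 33.65
tool_pos: [0.6159, -0.0155, 0.1127]
tool_rot: [3.141, 0.001, -0.174]
contact_force: [-4.6, 1.2, 9.2]
opening: 0.0117
```

jog_arm(deltas=[0.02, -0.004, 0, 0, 0, 0, 0.02, -0.004, 0, 0, 0, 0])

```text
time: 33.82
tool_pos: [0.6161, -0.0154, 0.1126]
tool_rot: [3.141, 0.006, -0.173]
contact_force: [-12.0, 2.0, 12.9]
opening: 0.0123
```

```bash
python3 -c "
from loc import *
st()"
```

```text
t 33.82 loc x -0.0727 y 0.0001 z 0.1126 rot [ 3.1414  0.0061 -0.1734] F [-12.    2.   12.9] M [0.31 1.55 0.05] q [-0.15  0.63  1.42 -0.    1.11  1.59]
```

jog_arm(deltas=[-0.02, 0.004, 0, 0, 0, 0, -0.02, 0.004, 0, 0, 0, 0, -0.02, 0.004, 0, 0, 0, 0, -0.02, 0.004, 0, 0, 0, 0], claw=0.4)

```text
time: 34.15
tool_pos: [0.6167, -0.0157, 0.1116]
tool_rot: [3.141, 0.001, -0.174]
contact_force: [0.0, 0.0, 0.8]
opening: 0.0332
```

jog_arm(deltas=[0, 0, 0.2, 0, 0, 0, 0, 0, 0.5, 0, 0, 0, 0, 0, 0.8, 0, 0, 0, 0, 0, 1, 0, 0, 0])

```text
time: 34.48
tool_pos: [0.6176, -0.0158, 0.2146]
tool_rot: [3.142, -0.003, -0.174]
contact_force: [0.3, -0.2, 0.7]
opening: 0.0366
```

jog_arm(deltas=[0, 0, 0.3, 0, 0, 0, -0.2, -0.1, 0.7, 0, 0, 0, -0.4, -0.3, 1, 0, 0, -0.03, -0.6, -0.6, 1, 0, 0, -0.06, -0.8, -0.9, 1, 0, 0, -0.09])

```text
time: 34.9
tool_pos: [0.5368, -0.1063, 0.3146]
tool_rot: [3.141, -0.005, -0.315]
contact_force: [0.2, -0.7, -0.3]
opening: 0.0365
```

jog_arm(deltas=[0, -0.3, 0, 0, 0, -0.04, 0, -0.6, 0, 0, 0, -0.08, 0, -0.9, 0, 0, 0, -0.11, 0, -1, 0, 0, 0, -0.12, 0, -1, 0, 0, 0, -0.12], claw=0.6)

```text
time: 35.32
tool_pos: [0.5365, -0.2081, 0.3113]
tool_rot: [3.141, 0.001, -0.507]
contact_force: [-0.5, 0.4, -0.2]
opening: 0.0549
```

jog_arm(deltas=[0, -0.3, 0, 0, 0, 0, 0, -0.6, 0, 0, 0, 0, 0, -0.9, 0, 0, 0, 0, 0, -1, 0, 0, 0, 0, 0, -1, 0, 0, 0, 0])

```text
time: 35.73
tool_pos: [0.5369, -0.3065, 0.3112]
tool_rot: [-3.141, 0.001, -0.505]
contact_force: [0.8, 0.3, -0.1]
opening: 0.0554
```

```bash
python3 -c "
from loc import *
print(robot.observe()['tool_pos']);st();a=robot.read_camera('side')[70:290,190:410];b=robot.read_camera('top')[85:225,150:370]
f=lambda i,k:cv2.resize(i,None,fx=k,fy=k,interpolation=cv2.INTER_CUBIC)
a=f(a,2);b=f(b,1.6);c=np.zeros((440,792,3),np.uint8);c[:,:440]=a;c[:224,440:]=b;d=f(robot.read_camera('side')[80:160,220:320],2.7);c[224:440,440:710]=d;cv2.imwrite('pics/c8.png',c[:,:,::-1])"
```

```text
[ 0.53685675 -0.30652603  0.31115364]
t 35.73 loc x -0.1000 y -0.3003 z 0.3112 rot [-3.1414e+00  1.1000e-03 -5.0450e-01] F [ 0.8  0.3 -0.1] M [0.07 0.09 0.02] q [-0.64  0.48  1.1  -0.    1.55  1.43]
```

View pics/c8.png

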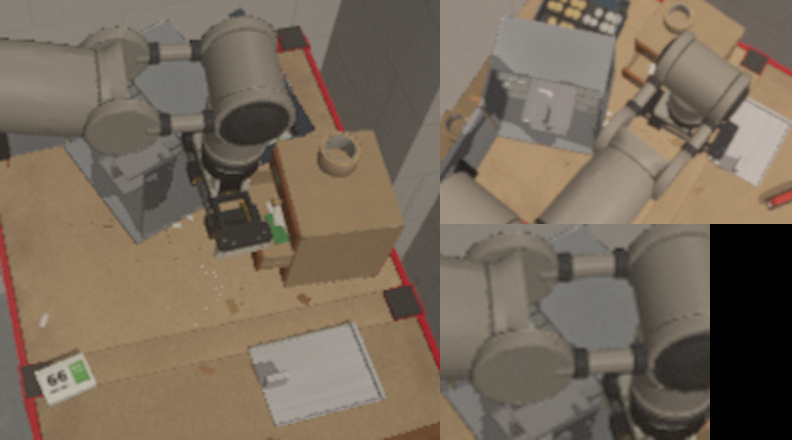

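jog_arm(deltas=[-0.01, -0.3, 0, 0, 0, 0, -0.02, -0.6, 0, 0, 0, 0, -0.03, -0.9, 0, 0, 0, 0, -0.04, -1, -0.3, 0, 0, 0, -0.04, -1, -0.6, 0, 0, 0])

```text
time: 36.3
tool_pos: [0.5336, -0.4072, 0.2531]
tool_rot: [3.14, -0.005, -0.504]
contact_force: [0.1, 0.1, -0.2]
opening: 0.0549
```

jog_arm(deltas=[0, -0.3, -0.2, 0, 0, 0, 0, -0.6, -0.5, 0, 0, 0, 0, -0.725, -0.8, 0, 0, 0, 0, -0.725, -0.8, 0, 0, 0])

```text
time: 36.63
tool_pos: [0.5308, -0.4768, 0.1642]
tool_rot: [-3.138, 0.011, -0.504]
contact_force: [-0.5, 1.0, -0.6]
opening: 0.0551
```

jog_arm(deltas=[0, 0, -0.3, 0, 0, 0, 0, 0, -0.6, 0, 0, 0, 0, 0, -0.9, 0, 0, 0, 0, 0, -0.9, 0, 0, 0])

```text
time: 36.97
tool_pos: [0.5318, -0.4735, 0.077]
tool_rot: [-3.138, 0.01, -0.501]
contact_force: [-1.4, 0.6, -1.8]
opening: 0.055
```

```bash
python3 -c "
from loc import *
print(robot.observe()['tool_pos']);st()"
```

```text
[ 0.53176051 -0.47351561  0.07696715]
t 36.97 loc x -0.0759 y -0.4656 z 0.0770 rot [-3.1377  0.0098 -0.5015] F [-1.4  0.6 -1.8] M [0.08 0.09 0.02] q [-0.84  0.83  1.11  0.    1.21  1.24]
```

jog_arm(deltas=[0, 0, -0.3, 0, 0, 0, 0, 0, -0.5, 0, 0, 0, 0, 0, -0.605, 0, 0, 0, 0, 0, -0.605, 0, 0, 0])

```text
time: 37.3
tool_pos: [0.5331, -0.4765, 0.0211]
tool_rot: [-3.141, 0.002, -0.502]
contact_force: [-0.9, -0.4, -1.5]
opening: 0.0549
```

jog_arm(deltas=[0, 0, 0, 0, 0, 0, 0, 0, 0, 0, 0, 0, 0, 0, 0, 0, 0, 0, 0, 0, 0, 0, 0, 0, 0, 0, 0, 0, 0, 0], claw=0)

```text
time: 37.72
tool_pos: [0.5332, -0.4785, 0.0227]
tool_rot: [3.141, -0.001, -0.504]
contact_force: [-0.5, 0.0, 0.6]
opening: 0.0267
```

jog_arm(deltas=[0, 0, 0, 0, 0, 0, 0, 0, 0, 0, 0, 0, 0, 0, 0, 0, 0, 0, 0, 0, 0, 0, 0, 0])

```text
time: 38.05
tool_pos: [0.5328, -0.4783, 0.0217]
tool_rot: [3.141, -0.0, -0.504]
contact_force: [-0.8, 0.7, 2.3]
opening: 0.012
```

```bash
python3 -c "
from loc import *
print(robot.observe()['tool_pos']);st()"
```

```text
[ 0.5328127  -0.47833634  0.02173337]
t 38.05 loc x -0.0741 y -0.4702 z 0.0217 rot [ 3.1413e+00 -1.0000e-04 -5.0380e-01] F [-0.8  0.7  2.3] M [ 0.05  0.09 -0.02] q [-0.84  0.89  1.15 -0.    1.1   1.24]
```

jog_arm(deltas=[0, 0, 0.3, 0, 0, 0, 0, 0, 0.6, 0, 0, 0, -0.1, 0.1, 0.9, 0, 0, 0, -0.3, 0.2, 1, 0, 0, 0, -0.5, 0.3, 1, 0, 0, 0])

```text
time: 38.47
tool_pos: [0.4838, -0.4489, 0.1251]
tool_rot: [3.139, -0.006, -0.503]
contact_force: [0.1, -0.9, -0.9]
opening: 0.0119
```

jog_arm(deltas=[-0.2, 0.2, 0.3, 0, 0, 0, -0.4, 0.4, 0.6, 0, 0, 0, -0.6, 0.6, 0.9, 0, 0, 0, -0.8, 0.8, 1, 0, 0, 0, -0.9, 1, 1, 0, 0, 0])

```text
time: 38.88
tool_pos: [0.3918, -0.3482, 0.2247]
tool_rot: [3.139, -0.005, -0.504]
contact_force: [0.8, 0.1, -0.8]
opening: 0.012
```

jog_arm(deltas=[0, 0.2, 0.3, 0, 0, 0.02, 0, 0.4, 0.5, 0, 0, 0.04, 0, 0.6, 0.5, 0, 0, 0.06, 0, 0.8, 0.5, 0, 0, 0.08, 0, 1, 0.5, 0, 0, 0.1])

```text
time: 39.3
tool_pos: [0.3926, -0.2471, 0.2718]
tool_rot: [3.141, -0.0, -0.345]
contact_force: [0.2, 0.5, -1.0]
opening: 0.0116
```

jog_arm(deltas=[0, 0.2, 0, 0, 0, 0.02, 0, 0.4, 0, 0, 0, 0.04, 0, 0.6, 0, 0, 0, 0.06, 0, 0.8, 0, 0, 0, 0.09, 0, 1, 0, 0, 0, 0.109])

```text
time: 39.72
tool_pos: [0.3925, -0.1471, 0.2714]
tool_rot: [-3.141, 0.0, -0.173]
contact_force: [0.5, -0.0, -1.2]
opening: 0.0113
```

jog_arm(deltas=[0, 0.25, 0, 0, 0, 0, 0, 0.5, 0, 0, 0, 0, 0, 0.75, 0, 0, 0, 0, 0, 1, 0, 0, 0, 0])

```text
time: 40.05
tool_pos: [0.3924, -0.0469, 0.2714]
tool_rot: [-3.142, 0.0, -0.176]
contact_force: [1.0, 0.1, -0.5]
opening: 0.0113
```

jog_arm(deltas=[0, 0.25, 0, 0, 0, 0, 0, 0.5, 0, 0, 0, 0, 0, 0.72, 0, 0, 0, 0, 0, 0.72, 0, 0, 0, 0])

```text
time: 40.38
tool_pos: [0.3922, 0.0268, 0.2715]
tool_rot: [-3.14, 0.001, -0.172]
contact_force: [-0.9, -0.9, -0.8]
opening: 0.0116
```

```bash
python3 -c "
from loc import *
print(robot.observe()['tool_pos']);st()"
```

```text
[0.39216899 0.02675249 0.2714545 ]
t 40.38 loc x -0.3005 y 0.0027 z 0.2715 rot [-3.1402e+00  8.0000e-04 -1.7220e-01] F [-0.9 -0.9 -0.8] M [-0.06  0.1  -0.03] q [-0.13  0.07  1.78  0.    1.29  1.61]
```

jog_arm(deltas=[0, 0, -0.3, 0, 0, 0, 0, 0, -0.6, 0, 0, 0, 0, 0, -0.855, 0, 0, 0, 0, 0, -0.855, 0, 0, 0])

```text
time: 40.72
tool_pos: [0.3897, 0.0238, 0.1822]
tool_rot: [3.141, 0.009, -0.175]
contact_force: [-0.9, 0.6, -1.3]
opening: 0.012
```

jog_arm(deltas=[0.2, -0.035, 0, 0, 0, 0, 0.4, -0.07, 0, 0, 0, 0, 0.6, -0.106, 0, 0, 0, 0, 0.739, -0.131, 0, 0, 0, 0, 0.739, -0.131, 0, 0, 0, 0])

```text
time: 41.13
tool_pos: [0.4698, 0.0095, 0.1874]
tool_rot: [3.141, -0.003, -0.176]
contact_force: [0.2, 0.5, -0.6]
opening: 0.0118
```

```bash
python3 -c "
from loc import *
st()"
```

```text
t 41.13 loc x -0.2211 y -0.0008 z 0.1874 rot [ 3.1414 -0.0034 -0.1761] F [ 0.2  0.5 -0.6] M [ 0.05  0.08 -0.02] q [-0.14  0.29  1.75 -0.    1.1   1.6 ]
```

jog_arm(deltas=[0.15, -0.02, 0, 0, 0, 0, 0.3, -0.045, 0, 0, 0, 0, 0.425, -0.067, 0, 0, 0, 0, 0.425, -0.067, 0, 0, 0, 0])

```text
time: 41.47
tool_pos: [0.5109, 0.0032, 0.1871]
tool_rot: [3.141, -0.002, -0.176]
contact_force: [-0.9, 0.0, -0.1]
opening: 0.0118
```

jog_arm(deltas=[0, 0, -0.04, 0, 0, 0, 0, 0, -0.08, 0, 0, 0, 0, 0, -0.08, 0, 0, 0])

```text
time: 41.72
tool_pos: [0.5083, 0.0041, 0.1778]
tool_rot: [3.141, 0.001, -0.175]
contact_force: [-0.8, -0.5, 1.2]
opening: 0.0117
```

```bash
python3 -c "
from loc import *
st()"
```

```text
t 41.72 loc x -0.1822 y 0.0006 z 0.1778 rot [ 3.1414e+00  7.0000e-04 -1.7520e-01] F [-0.8 -0.5  1.2] M [-0.06 -0.11  0.05] q [-0.14  0.37  1.66 -0.    1.11  1.6 ]
```

Contact at the expected height. Lower a little more and slide in.

jog_arm(deltas=[0, 0, -0.02, 0, 0, 0, 0, 0, -0.035, 0, 0, 0, 0, 0, -0.035, 0, 0, 0])

```text
time: 41.97
tool_pos: [0.509, 0.0041, 0.1747]
tool_rot: [3.141, -0.0, -0.175]
contact_force: [-2.4, 1.4, 2.3]
opening: 0.0117
```

jog_arm(deltas=[0, -0.006, 0, 0, 0, 0, 0.15, -0.032, 0, 0, 0, 0, 0.3, -0.059, 0, 0, 0, 0, 0.45, -0.085, 0, 0, 0, 0, 0.49, -0.092, 0, 0, 0, 0])

```text
time: 42.38
tool_pos: [0.56, -0.0055, 0.175]
tool_rot: [3.142, -0.002, -0.175]
contact_force: [-4.3, 0.6, 5.8]
opening: 0.0118
```

```bash
python3 -c "
from loc import *
st()"
```

```text
t 42.38 loc x -0.1296 y 0.0001 z 0.1750 rot [ 3.1416e+00 -1.9000e-03 -1.7540e-01] F [-4.3  0.6  5.8] M [0.01 0.05 0.02] q [-0.15  0.46  1.52 -0.    1.16  1.6 ]
```

jog_arm(deltas=[0.1, -0.018, 0, 0, 0, 0, 0.2, -0.035, 0.005, 0, 0, 0, 0.3, -0.053, 0.005, 0, 0, 0, 0.44, -0.078, 0.005, 0, 0, 0, 0.44, -0.078, 0.005, 0, 0, 0])

```text
time: 42.8
tool_pos: [0.6043, -0.0133, 0.1758]
tool_rot: [-3.141, -0.004, -0.175]
contact_force: [1.9, 0.3, 4.6]
opening: 0.0119
```

jog_arm(deltas=[0.04, -0.007, 0.003, 0, 0, 0, 0.08, -0.014, 0.003, 0, 0, 0, 0.08, -0.014, 0.003, 0, 0, 0])

```text
time: 43.05
tool_pos: [0.6104, -0.0143, 0.1762]
tool_rot: [-3.142, -0.001, -0.175]
contact_force: [-1.2, 0.7, 5.9]
opening: 0.0119
```

jog_arm(deltas=[0.02, -0.004, 0, 0, 0, 0, 0.03, -0.005, 0, 0, 0, 0, 0.03, -0.005, 0, 0, 0, 0])

```text
time: 43.3
tool_pos: [0.6127, -0.0147, 0.1763]
tool_rot: [3.142, 0.0, -0.175]
contact_force: [-4.1, 0.0, 7.9]
opening: 0.0118
```

```bash
python3 -c "
from loc import *
st()"
```

```text
t 43.30 loc x -0.0761 y 0.0003 z 0.1763 rot [ 3.1415e+00  1.0000e-04 -1.7510e-01] F [-4.1  0.   7.9] M [ 0.04  0.38 -0.  ] q [-0.15  0.55  1.36 -0.    1.23  1.6 ]
```

jog_arm(deltas=[0.02, -0.004, 0, 0, 0, 0, 0.03, -0.005, 0, 0, 0, 0, 0.03, -0.005, 0, 0, 0, 0])

```text
time: 43.55
tool_pos: [0.6157, -0.0152, 0.1764]
tool_rot: [3.142, 0.0, -0.175]
contact_force: [-4.4, 0.2, 9.5]
opening: 0.0117
```

jog_arm(deltas=[0.015, -0.003, 0, 0, 0, 0, 0.015, -0.003, 0, 0, 0, 0])

```text
time: 43.72
tool_pos: [0.6171, -0.0154, 0.1765]
tool_rot: [3.142, 0.0, -0.175]
contact_force: [-4.7, 0.9, 9.3]
opening: 0.0117
```

```bash
python3 -c "
from loc import *
st()"
```

```text
t 43.72 loc x -0.0716 y 0.0003 z 0.1765 rot [ 3.1416e+00  2.0000e-04 -1.7510e-01] F [-4.7  0.9  9.3] M [ 0.15  0.47 -0.02] q [-0.15  0.56  1.34 -0.    1.24  1.6 ]
```

jog_arm(deltas=[0.015, -0.003, 0.008, 0, 0, 0, 0.02, -0.004, 0.008, 0, 0, 0, 0.02, -0.004, 0.008, 0, 0, 0])

```text
time: 43.97
tool_pos: [0.6172, -0.0155, 0.1765]
tool_rot: [3.141, 0.005, -0.175]
contact_force: [-10.7, 1.5, 9.4]
opening: 0.0118
```

jog_arm(deltas=[0.015, -0.003, 0, 0, 0, 0, 0.015, -0.003, 0, 0, 0, 0])

```text
time: 44.13
tool_pos: [0.6173, -0.0155, 0.1764]
tool_rot: [3.141, 0.009, -0.175]
contact_force: [-15.5, 3.0, 11.6]
opening: 0.0117
```

```bash
python3 -c "
from loc import *
st()"
```

```text
t 44.13 loc x -0.0714 y 0.0003 z 0.1764 rot [ 3.1414  0.0088 -0.1748] F [-15.5   3.   11.6] M [0.41 2.24 0.02] q [-0.15  0.57  1.33  0.    1.25  1.6 ]
```

jog_arm(deltas=[-0.03, 0.005, 0, 0, 0, 0, -0.03, 0.005, 0, 0, 0, 0, -0.03, 0.005, 0, 0, 0, 0, -0.03, 0.005, 0, 0, 0, 0], claw=0.4)

```text
time: 44.47
tool_pos: [0.6182, -0.0159, 0.1758]
tool_rot: [3.141, 0.0, -0.175]
contact_force: [0.2, -0.1, -0.3]
opening: 0.0333
```

jog_arm(deltas=[0, 0, 0.2, 0, 0, 0, 0, 0, 0.5, 0, 0, 0, 0, 0, 0.8, 0, 0, 0, 0, 0, 1, 0, 0, 0])

```text
time: 44.8
tool_pos: [0.619, -0.016, 0.2788]
tool_rot: [3.142, -0.003, -0.175]
contact_force: [1.5, 0.3, -0.5]
opening: 0.0369
```

jog_arm(deltas=[0, 0, 0.3, 0, 0, 0, -0.2, 0.2, 0.4, 0, 0, 0, -0.4, 0.4, 0.4, 0, 0, -0.05, -0.6, 0.6, 0.4, 0, 0, -0.1, -0.8, 0.8, 0.4, 0, 0, -0.15], claw=0)

```text
time: 45.22
tool_pos: [0.5375, 0.0647, 0.316]
tool_rot: [-3.141, -0.0, -0.415]
contact_force: [0.4, 0.7, -0.6]
opening: 0.0081
```

```bash
cat > cl.py <<'E'
from loc import *
H=S-.115*ex+.126*ey
def P(phi,d,r=.185):
    a=np.radians(phi);u=-np.sin(a)*ex-np.cos(a)*ey;n=-np.cos(a)*ex+np.sin(a)*ey
    return H+r*u+d*n
def seq(ph,d):
    b=P(ph[0],d[0])
    print(ph[0],'->',ph[-1],'end',P(ph[-1],d[-1]).round(4),[[float(v) for v in (10*(P(p,q)-b)).round(3)]+[round((ph[0]-p)/90,3)] for p,q in zip(ph[1:],d[1:])])
E
python3 -c "
from cl import *
print(robot.observe()['tool_pos']);st();print(P(109,.055))
seq([109,106,100,94,88,82],[.055,.03,.03,.03,.03,.03])
seq([82,76,70,64,58,52],[.03]*6)
seq([52,46,40,34,28,22],[.03]*6)
seq([22,18,14,10,7,5],[.03,.028,.027,.026,.0255,.0255])
seq([5,4,3,2,1,0],[.0255]*6)
snap('side','s9.png',(190,60,370,210),3.5)
"
```

```text
[0.53751113 0.0646982  0.31604516]
t 45.22 loc x -0.1640 y 0.0653 z 0.3160 rot [-3.1415e+00 -2.0000e-04 -4.1540e-01] F [ 0.4  0.7 -0.6] M [ 0.05  0.01 -0.04] q [-0.02  0.33  1.33  0.    1.48  1.96]
[0.46122361 0.25374641]
109 -> 82 end [0.4125 0.1524] [[-0.18, -0.297, 0.033], [-0.285, -0.463, 0.1], [-0.371, -0.639, 0.167], [-0.439, -0.823, 0.233], [-0.487, -1.013, 0.3]]
82 -> 52 end [0.4188 0.0556] [[-0.028, -0.194, 0.067], [-0.036, -0.39, 0.133], [-0.023, -0.586, 0.2], [0.01, -0.779, 0.267], [0.064, -0.968, 0.333]]
52 -> 22 end [ 0.4728 -0.025 ] [[0.073, -0.182, 0.067], [0.164, -0.356, 0.133], [0.273, -0.519, 0.2], [0.399, -0.67, 0.267], [0.539, -0.807, 0.333]]
22 -> 5 end [ 0.5237 -0.0562] [[0.119, -0.092, 0.044], [0.236, -0.17, 0.089], [0.358, -0.24, 0.133], [0.45, -0.285, 0.167], [0.509, -0.311, 0.189]]
5 -> 0 end [ 0.539  -0.0618] [[0.03, -0.012, 0.011], [0.06, -0.024, 0.022], [0.091, -0.036, 0.033], [0.122, -0.046, 0.044], [0.153, -0.057, 0.056]]
```

View pics/s9.png

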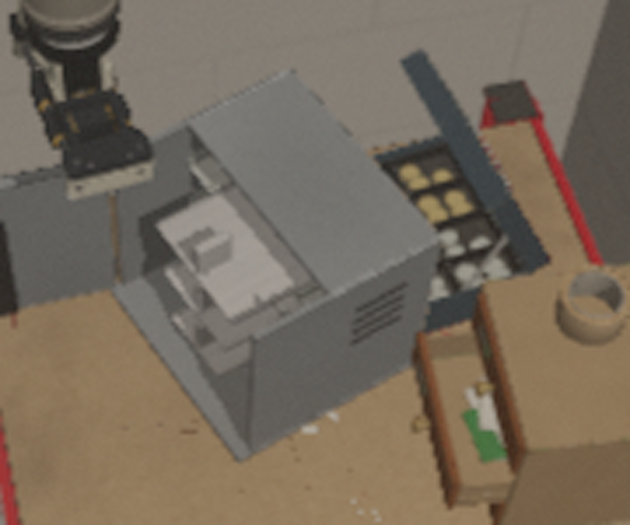

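jog_arm(deltas=[-0.16, 0.3, 0, 0, 0, -0.02, -0.32, 0.6, 0, 0, 0, -0.04, -0.48, 0.9, 0, 0, 0, -0.061, -0.5, 1, 0, 0, 0, -0.061])

```text
time: 45.6
tool_pos: [0.4862, 0.1672, 0.3165]
tool_rot: [-3.141, 0.001, -0.505]
contact_force: [-0.6, 0.1, -0.3]
opening: 0.0005
```

jog_arm(deltas=[-0.08, 0.3, 0, 0, 0, 0, -0.16, 0.6, 0, 0, 0, 0, -0.263, 0.89, 0, 0, 0, 0, -0.263, 0.89, -0.2, 0, 0, 0, -0.263, 0.89, -0.4, 0, 0, 0])

```text
time: 46.02
tool_pos: [0.4624, 0.2548, 0.2764]
tool_rot: [-3.139, -0.002, -0.503]
contact_force: [0.3, -0.8, -1.4]
opening: 0.0002
```

jog_arm(deltas=[0, 0, -0.3, 0, 0, 0, 0, 0, -0.6, 0, 0, 0, 0, 0, -0.82, 0, 0, 0, 0, 0, -0.82, 0, 0, 0])

```text
time: 46.35
tool_pos: [0.46, 0.2519, 0.1895]
tool_rot: [3.135, 0.006, -0.506]
contact_force: [-0.9, -0.2, -1.0]
opening: 0.0007
```

```bash
python3 -c "
from cl import *
print(robot.observe()['tool_pos'],P(109,.055));st()
seq([109,106,100,94,90],[.055,.03,.03,.03,.03])
seq([90,84,78,72,66,60],[.03]*6)
seq([60,54,48,42,36,30],[.03]*6)
seq([30,24,18,14,10,7],[.03,.03,.03,.028,.027,.026])
"
```

```text
[0.46003527 0.25194721 0.18949391] [0.46122361 0.25374641]
t 46.35 loc x -0.2729 y 0.2362 z 0.1895 rot [ 3.1346  0.0057 -0.5063] F [-0.9 -0.2 -1. ] M [0.09 0.05 0.05] q [ 0.36  0.39  1.59 -0.    1.17  2.43]
109 -> 90 end [0.4193 0.1776] [[-0.18, -0.297, 0.033], [-0.285, -0.463, 0.1], [-0.371, -0.639, 0.167], [-0.419, -0.761, 0.211]]
90 -> 60 end [0.4122 0.0809] [[-0.055, -0.188, 0.067], [-0.09, -0.381, 0.133], [-0.104, -0.577, 0.2], [-0.098, -0.773, 0.267], [-0.072, -0.967, 0.333]]
60 -> 30 end [ 0.4543 -0.0065] [[0.047, -0.191, 0.067], [0.113, -0.375, 0.133], [0.198, -0.552, 0.2], [0.302, -0.719, 0.267], [0.422, -0.874, 0.333]]
30 -> 7 end [ 0.5173 -0.0534] [[0.136, -0.142, 0.067], [0.285, -0.268, 0.133], [0.411, -0.352, 0.178], [0.532, -0.422, 0.222], [0.629, -0.469, 0.256]]
```

jog_arm(deltas=[-0.07, -0.12, 0, 0, 0, 0.01, -0.14, -0.24, 0, 0, 0, 0.02, -0.18, -0.297, 0, 0, 0, 0.033, -0.235, -0.38, 0, 0, 0, 0.067, -0.285, -0.463, 0, 0, 0, 0.1])

```text
time: 46.77
tool_pos: [0.4345, 0.2066, 0.1956]
tool_rot: [-3.14, -0.002, -0.347]
contact_force: [0.1, 0.3, -0.9]
opening: 0.0004
```

jog_arm(deltas=[-0.045, -0.087, 0, 0, 0, 0.033, -0.086, -0.176, 0, 0, 0, 0.067, -0.114, -0.24, 0, 0, 0, 0.09, -0.134, -0.298, 0, 0, 0, 0.111, -0.134, -0.298, 0, 0, 0, 0.111])

```text
time: 47.18
tool_pos: [0.4209, 0.1763, 0.1956]
tool_rot: [-3.141, -0.002, -0.175]
contact_force: [0.3, -0.4, -0.3]
opening: 0.0002
```

jog_arm(deltas=[-0.055, -0.188, 0, 0, 0, 0.067, -0.09, -0.381, 0, 0, 0, 0.133, -0.104, -0.577, 0, 0, 0, 0.2, -0.098, -0.773, 0, 0, 0, 0.267, -0.072, -0.967, 0, 0, 0, 0.333])

```text
time: 47.6
tool_pos: [0.4134, 0.0797, 0.1952]
tool_rot: [3.141, -0.002, 0.353]
contact_force: [0.4, 1.5, -0.9]
opening: 0.0008
```

jog_arm(deltas=[0.047, -0.191, 0, 0, 0, 0.067, 0.113, -0.375, 0, 0, 0, 0.133, 0.198, -0.552, 0, 0, 0, 0.2, 0.302, -0.719, 0, 0, 0, 0.267, 0.422, -0.874, 0, 0, 0, 0.333])

```text
time: 48.02
tool_pos: [0.4561, -0.0082, 0.1952]
tool_rot: [3.14, -0.001, 0.875]
contact_force: [0.9, 1.1, 0.3]
opening: 0.0001
```

```bash
python3 -c "
from cl import *
print(robot.observe()['tool_pos'],P(30,.03));st()"
```

```text
[ 0.45608446 -0.00815093  0.19520296] [ 0.45434621 -0.00647171]
t 48.02 loc x -0.2315 y -0.0206 z 0.1952 rot [ 3.1403e+00 -7.0000e-04  8.7490e-01] F [0.9 1.1 0.3] M [ 0.06 -0.04  0.06] q [-0.19  0.26  1.77 -0.    1.11  0.51]
```

jog_arm(deltas=[0.136, -0.142, 0, 0, 0, 0.067, 0.285, -0.268, 0, 0, 0, 0.133, 0.411, -0.352, 0, 0, 0, 0.178, 0.532, -0.422, 0, 0, 0, 0.222, 0.629, -0.469, 0, 0, 0, 0.256])

```text
time: 48.43
tool_pos: [0.5197, -0.055, 0.1951]
tool_rot: [3.14, 0.0, 1.275]
contact_force: [-0.0, 0.2, -1.0]
opening: 0.0004
```

jog_arm(deltas=[0.03, -0.012, 0, 0, 0, 0.011, 0.06, -0.024, 0, 0, 0, 0.022, 0.09, -0.036, 0, 0, 0, 0.033, 0.09, -0.036, 0, 0, 0, 0.033])

```text
time: 48.77
tool_pos: [0.5263, -0.0574, 0.1945]
tool_rot: [-3.14, 0.0, 1.325]
contact_force: [-3.9, -1.2, 1.8]
opening: 0.0007
```

```bash
python3 -c "
from cl import *
print(robot.observe()['tool_pos'],P(4,.026));st();seq([4,3,2,1,0,-1],[.026]*6)"
```

```text
[ 0.52630237 -0.05743338  0.1945378 ] [ 0.52623448 -0.0572838 ]
t 48.77 loc x -0.1537 y -0.0569 z 0.1945 rot [-3.1401e+00  5.0000e-04  1.3251e+00] F [-3.9 -1.2  1.8] M [-0.17  0.33  0.  ] q [-0.25  0.39  1.58 -0.    1.18 -0.01]
4 -> -1 end [ 0.5416 -0.0627] [[0.03, -0.012, 0.011], [0.061, -0.023, 0.022], [0.092, -0.034, 0.033], [0.123, -0.045, 0.044], [0.154, -0.054, 0.056]]
```

jog_arm(deltas=[0.03, -0.012, 0, 0, 0, 0.011, 0.061, -0.023, 0, 0, 0, 0.022, 0.061, -0.023, 0, 0, 0, 0.022])

```text
time: 49.02
tool_pos: [0.5281, -0.0586, 0.1945]
tool_rot: [-3.13, 0.001, 1.36]
contact_force: [-21.3, 2.0, 13.4]
opening: 0.0002
```

jog_arm(deltas=[0.031, -0.011, 0, 0, 0, 0.011, 0.062, -0.022, 0, 0, 0, 0.022, 0.062, -0.022, 0, 0, 0, 0.022])

```text
time: 49.27
tool_pos: [0.5387, -0.0617, 0.1947]
tool_rot: [3.142, 0.0, 1.394]
contact_force: [0.5, 0.3, 0.1]
opening: 0.0005
```

jog_arm(deltas=[0.03, -0.006, 0, 0, 0, 0, 0.03, -0.006, 0, 0, 0, 0])

```text
time: 49.43
tool_pos: [0.5406, -0.062, 0.1945]
tool_rot: [-3.138, -0.0, 1.394]
contact_force: [-10.4, 2.8, 9.2]
opening: 0.0
```

jog_arm(deltas=[0.02, -0.004, 0, 0, 0, 0, 0.02, -0.004, 0, 0, 0, 0])

```text
time: 49.6
tool_pos: [0.5407, -0.062, 0.1945]
tool_rot: [-3.133, -0.0, 1.394]
contact_force: [-18.4, 1.9, 12.9]
opening: 0.0003
```

jog_arm(deltas=[-0.08, 0.014, 0, 0, 0, 0, -0.08, 0.014, 0.3, 0, 0, 0, -0.08, 0.014, 0.6, 0, 0, 0, -0.08, 0.014, 0.6, 0, 0, 0, -0.08, 0.014, 0.6, 0, 0, 0], claw=0.28)

```text
time: 50.02
tool_pos: [0.5375, -0.0618, 0.2559]
tool_rot: [3.136, 0.0, 1.394]
contact_force: [0.7, 0.4, -0.4]
opening: 0.0248
```

```bash
python3 -c "
from cl import *
p=robot.observe()['tool_pos'];print(p,robot.observe()['opening']);q=P(0,0.0,.15)+[-.0010,0];print(q,10*(q-p[:2]),P(0,.0255))
snap('top','t10a.png',(100,85,380,250),2.8);b=robot.read_camera('side')[75:215,180:330];b=cv2.resize(b,None,fx=3.3,fy=3.3,interpolation=cv2.INTER_CUBIC)[:,:,::-1]
a=cv2.imread('pics/t10a.png')[:462,:784];c=np.hstack([cv2.resize(a,(420,248)),b[:248*2,:370][:248]]);d=np.zeros((462,790,3),np.uint8);d[:]=b[:462,:1];d=np.zeros((462,790,3),np.uint8);d[:248,:420]=cv2.resize(a,(420,248));d[:462,420:790]=b[:462,:370];cv2.imwrite('pics/f.png',d)"
```

```text
[ 0.53747894 -0.06175619  0.25591682] 0.024835090063128572
[ 0.5691811 -0.0318113] [0.31702159 0.29944886] [ 0.53897775 -0.06183625]
```

jog_arm(deltas=[0.16, 0.15, 0, 0, 0, 0, 0.33, 0.3, 0, 0, 0, 0, 0.33, 0.3, 0, 0, 0, 0, 0.33, 0.3, -0.2, 0, 0, 0, 0.33, 0.3, -0.37, 0, 0, 0])

```text
time: 50.53
tool_pos: [0.5691, -0.0314, 0.2156]
tool_rot: [-3.141, 0.0, 1.394]
contact_force: [-1.1, -0.5, -0.3]
opening: 0.0255
```

jog_arm(deltas=[-0.03, 0.005, 0, 0, 0, 0, -0.05, 0.009, 0, 0, 0, 0, -0.06, 0.01, 0, 0, 0, 0, -0.06, 0.01, 0, 0, 0, 0])

```text
time: 50.87
tool_pos: [0.5644, -0.0312, 0.2173]
tool_rot: [3.138, 0.0, 1.393]
contact_force: [6.5, -0.7, -4.7]
opening: 0.0257
```

jog_arm(deltas=[-0.02, 0.003, 0, 0, 0, 0, -0.02, 0.003, 0, 0, 0, 0])

```text
time: 51.03
tool_pos: [0.5641, -0.0312, 0.2174]
tool_rot: [3.134, -0.0, 1.393]
contact_force: [13.7, -2.3, -9.3]
opening: 0.0255
```

Pulling with 14 N doesn't move the door, so it is locked. Back off, retreat clear and check with a final picture.

jog_arm(deltas=[0.07, -0.012, 0, 0, 0, 0, 0.07, -0.012, 0.4, 0, 0, 0, 0.07, -0.012, 0.8, 0, 0, 0, 0.07, -0.012, 1, 0, 0, 0, 0.07, -0.012, 1, 0, 0, 0])

```text
time: 51.45
tool_pos: [0.5697, -0.032, 0.3232]
tool_rot: [3.132, 0.0, 1.394]
contact_force: [0.0, 0.4, 0.5]
opening: 0.0259
```

jog_arm(deltas=[-0.3, -0.25, 0, 0, 0, 0, -0.6, -0.5, 0, 0, 0, 0, -0.9, -0.75, 0, 0, 0, 0, -1, -1, 0, 0, 0, 0, -1, -1, 0, 0, 0, 0])

```text
time: 51.87
tool_pos: [0.4656, -0.1347, 0.317]
tool_rot: [-3.14, 0.002, 1.39]
contact_force: [0.6, 0.4, 0.7]
opening: 0.0257
```

jog_arm(deltas=[-0.1, -0.3, 0, 0, 0, 0, -0.3, -0.6, 0, 0, 0, 0, -0.4, -0.9, 0, 0, 0, 0, -0.5, -1, 0, 0, 0, 0, -0.5, -1, 0, 0, 0, 0])

```text
time: 52.28
tool_pos: [0.4168, -0.2332, 0.3165]
tool_rot: [-3.14, -0.0, 1.39]
contact_force: [-0.2, 0.3, -1.1]
opening: 0.0254
```

```bash
python3 -c "
from cl import *
st();a=robot.read_camera('side')[60:290,180:410];b=robot.read_camera('top')[85:225,150:370]
f=lambda i,k:cv2.resize(i,None,fx=k,fy=k,interpolation=cv2.INTER_CUBIC)
a=f(a,2);c=np.zeros((460,790,3),np.uint8);c[:,:460]=a;c[:210,460:]=f(b,1.5);d=f(robot.read_camera('side')[70:170,220:350],2.4);c[212:452,460:772]=d;cv2.imwrite('pics/f2.png',c[:,:,::-1])"
```

```text
t 52.28 loc x -0.2309 y -0.2490 z 0.3165 rot [-3.1397e+00 -3.0000e-04  1.3905e+00] F [-0.2  0.3 -1.1] M [ 0.02 -0.14  0.01] q [-0.67  0.2   1.5  -0.    1.44 -0.49]
```

View pics/f2.png

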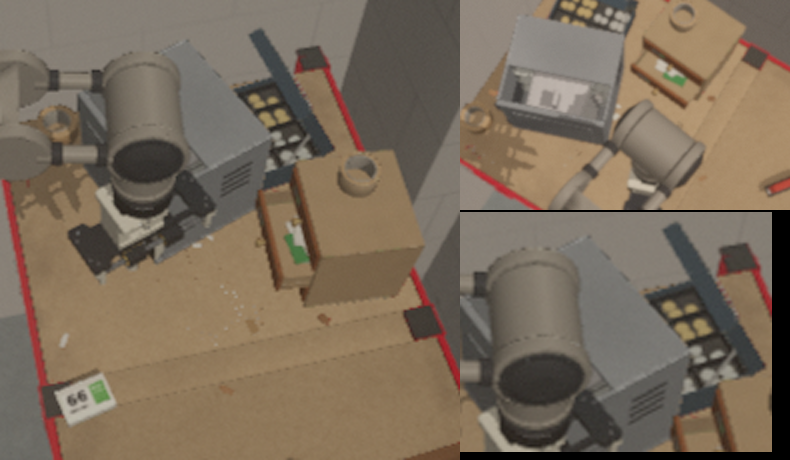

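The top view shows the door shut flush and the wide plate on the top rails. The worktop is clear of plates, and the pad looks to be where it was.

```bash
python3 -c "
from h import *
print(robot.hand_in())"
```

```text
the job is handed in; nothing more can be done
None
```

I opened the locker by holding its catch down and slid all three plates onto their rails (narrow lowest, medium in the middle, wide on top). I then shut the door and handed the job in at about 52 s.

- **Plates:** I pushed each one in until it met a firm stop at the back, at 12–16 N and within about 3 mm of the expected depth. I judged the narrow and medium plates fully home by that stop alone, because the cameras cannot see that deep into the locker.
- **Door:** It resisted at about 21 N, snapped through and then met a firm stop. A test pull of about 14 N on its top edge did not move it, so the catch is locked.
- **Last picture:** The door is flush and no plates are left on the worktop. The pad looks to be where it was, and the part of the stapler in view and the tape roll look undisturbed. The marker was not in this last view; no move took the gripper down onto it.
- **Disagreements:** Touching the locker's walls and roof edge put it about 4 mm from where the cameras did, so I used the touched position. No plate appeared to be knocked aside during the run.

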